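# Diameter check of a guide wheel in the silhouette gauge

### The arm

A 6-joint arm with a two-finger parallel gripper is mounted at the origin on the work surface. World frame = base frame: x ahead of the robot, y to its left, z up, the work surface at z = 0. Lengths are in mm, angles in rad, forces in N, time in s.
With the tool pointing down it reaches from about 275 to 825 mm from the base axis. Payload 4.9 kg.
Tool frame: the origin (TCP) lies on the mounting face of the last link; the fingertips stand 173 mm ahead of it and the grasp point (between the pads) lies 155 mm ahead of it; z points along the fingers, y is the direction in which the jaws open and shut (so a half turn about z gives the same grasp; the last joint's range is limited). The gripper opens to 85 mm and grips with 20 to 120 N. Pads are 22 mm wide; open, the fingers measure 114 mm over their backs; the gripper's body (76 mm by 85 mm) begins 54 mm behind the grasp point. The pads swing forward as they close: fully open they stand 13 mm farther back than shut.
Start: joints at [-1.294, 0.326, -0.193, 1.052, 0, 1.437], TCP at [219.652, -504.254, 404.681] pointing down, gripper open.
Joint ranges: [-2.65, 2.65], [-0.97, 1.79], [-1.3, 1.35], [-1.93, 2.1], [-1.47, 1.37], [-3.14, 3.14]. Speed limits (rad/s): [2.57, 2.57, 3.14, 3.14, 3.14, 3.14].

### API

Orientations are given as a unit quaternion [w, x, y, z].
In Python, from workcell import robot gives the robot as it stands. The module is installed in compiled form; this text tells all that it offers.
- The arm moves only by the tool apply_moves, never from a script. Its argument "plan" is a list that holds one entry, the list of rows, each a list of 5 numbers: the shift along the tool's x, y, z in units of 40 mm (1.0 is 40 mm), then the turn about the tool's z in units of 8 degrees (1.0 is 8 degrees), then the closure, from -1 (fully open) to 1 (shut), so that 0 is half open. A call has 1 to 5 rows; each row is the pose to reach, as a shift and turn from the pose measured when the call began, along the tool's axes at that moment; what a row does not reach only later rows make up. A row lasts 1/8 s, in which the tool goes at most 62.5 mm and 10.7 degrees, less where a joint would pass 70% of its speed; a pose out of reach is approached as far as the arm can. A call with a gripper value outside its range is refused whole. The fingers move at their own pace and stop on an object; the grip force is fixed at half the most. Time passes only in rows, so rows that repeat a pose let the fingers close. It gives the time, the measured TCP pose, the force and the opening at its end, in the units of the state.
- robot.get_obs(): the state, without advancing time (a new reading comes with each control period).
- robot.get_image(name): name is "scene" or "top"; returns a dict with "color" (420x560x3 uint8, red, green, blue), "depth" (420x560 float32, mm along the optical axis (not along the pixel's ray), 0 where there is no reading), "fx", "fy", "cx", "cy" (pixels), "k1" (the pictures are not rectified: a ray, as slopes to the right and down, at radius r is drawn at 1 + k1 r^2 times it, then the intrinsics apply), "rvec" (rotation vector, rad) and "tvec" (3), from world to camera coordinates, as OpenCV has them. Camera axes: x right, y down, z forward; pixel columns grow to the right and rows downward; lengths in mm; the calibration is good to about 2 mm. A picture is of the moment at which its call begins.
- robot.hand_in(): hands the job in, once; it reports no verdict.
Trained networks look in the newest picture that a camera, given by its name, has taken for a name from the list of things; names that differ only in an ending like _2 or _b are one class to them, and where a whole thing is asked for, a point or a joint stands for the part that bears it (a point fixed in the world has none). Each returns a list of dicts, best first, with "score" (0 to 1); they miss things now and then, are a little off and sometimes report something else, mostly with a low value. They report only what shows in the picture. A call takes as long as a camera call.
- robot.find_in(name, camera): "position" ([column, row] in pixels, amid what is visible of it).
The state is a dict: "time": time; "joints": joint angles; "qvel": joint speeds; "joint_torque": joint torques, N m; "tool_pos": TCP position; "orientation": TCP orientation; "force": force on the tool from outside, world axes, zero at the start; "torque": the same for the moment, N m; "finger_gap": finger opening in mm.
Only numpy, scipy, OpenCV 4.12 (cv2) and the standard library are available. Lean on these libraries where they do the work, as an engineer would, in place of code of your own. Each camera call takes 0.05 s, during which the arm holds its last target.

### The job

Clear the granite: pile all the steel setting plates flat and squarely in one stack, edges in line, centred on the low wooden board with their long side along its long side. Then roll the wheel on its rim, without skidding, lifting or dropping it over, into the gauge, leave it standing there by itself over the white cross with its axle along the lens, and press the data key on the read-out box. Last, roll the wheel on in the same direction until it stands upright against the end stop; keep the pile tidy and leave the other things on the bench where they are.

Things in the scene. Friction and masses are not known exactly. Their poses are not given: they have to be found in the camera images.
- granite: dark granite surface plate fixed on the bench, 450 x 660 mm, its polished top 60 mm above the bench; origin under its centre on the bench, x away from the robot, y along the 660 mm side
- wheel_center (a point): guide wheel, upright on its rim at the granite's left (+y) end: dark tyre 90 mm diameter, 32 mm wide; axle ends 16 mm thick, 66 mm over both; 0.45 to 0.8 kg. Point: its centre, 45 mm above the granite; x along the axle, y and z turn with it. Pushed at axle ends or rim it rolls straight where it heads (coasts a few mm), stays where left; held by the tyre it can be turned on the spot; tips if leaned over 19 degrees
- gauge_spot (a point): measuring spot: point on the optical axis 45 mm above the granite, over the white cross, between the LED back light (black panel 130 wide, 114 high, 36 mm deep, 105 mm away on the robot's side) and the lens (66 mm thick, mounts 80 mm high, 120 mm away on the far side, 155 mm long with its camera). x along the optical axis, away from the robot; y along the wheel's way, towards its start. Axle along x to measure
- stop_face (a point): end stop, a steel angle 100 mm wide, 55 mm high and 42 mm deep, fixed near the right (-y) end of the granite: the middle of its face, 45 mm above the granite. y is the outward normal of the face (towards the gauge), x along the face. The wheel's centre is 45 mm from the face when the rim touches it
- pad_top (a point): middle of the top of the low wooden storage board, 90 x 74 mm, 6 mm thick, fixed on the granite beyond the wheel's way; x along its 90 mm side, y along its 74 mm side, z up
- plate1_center (a point): one of up to five alike ground steel setting plates (some may be absent), 70 x 60 x 12 mm, 0.4 kg, lying flat; the point is its centre, half-way up; x along its 70 mm side (two dark dimples on its top lie along x), y along its 60 mm side, z up. Identical, so their order in the pile does not matter
- plate2_center (a point): one of up to five alike ground steel setting plates (some may be absent), 70 x 60 x 12 mm, 0.4 kg, lying flat; the point is its centre, half-way up; x along its 70 mm side (two dark dimples on its top lie along x), y along its 60 mm side, z up. Identical, so their order in the pile does not matter
- plate3_center (a point): one of up to five alike ground steel setting plates (some may be absent), 70 x 60 x 12 mm, 0.4 kg, lying flat; the point is its centre, half-way up; x along its 70 mm side (two dark dimples on its top lie along x), y along its 60 mm side, z up. Identical, so their order in the pile does not matter
- plate4_center (a point): one of up to five alike ground steel setting plates (some may be absent), 70 x 60 x 12 mm, 0.4 kg, lying flat; the point is its centre, half-way up; x along its 70 mm side (two dark dimples on its top lie along x), y along its 60 mm side, z up. Identical, so their order in the pile does not matter
- plate5_center (a point): one of up to five alike ground steel setting plates (some may be absent), 70 x 60 x 12 mm, 0.4 kg, lying flat; the point is its centre, half-way up; x along its 70 mm side (two dark dimples on its top lie along x), y along its 60 mm side, z up. Identical, so their order in the pile does not matter
- send_top (a point): top centre of the data key, a black round push button 26 mm in diameter, on the white read-out box (130 x 85 x 36 mm, with a small screen) that stands on the bench to the left or right of the granite; the key's top is 54 mm above the bench and it goes straight down
- send (a joint): travel of the data key: 0 up, 0.006 m fully down (about 5 N); the data are sent once it is past 0.004; it springs back

How it is judged (in metres and radians):
On the way, in this order (a step that is already met when the one before it is completed fails the run):
1. all plates lie in one square pile on the board, released (horizontal distance between each of plate1_center, plate2_center, plate3_center, plate4_center, plate5_center and pad_top below 0.008 m and angle between the x axis of each of plate1_center, plate2_center, plate3_center, plate4_center, plate5_center and the x axis of pad_top, either way round below 0.13 rad and angle between the z axis of each of plate1_center, plate2_center, plate3_center, plate4_center, plate5_center and the z axis of pad_top, either way round below 0.06 rad and linear speed of each of plate1, plate2, plate3, plate4, plate5 below 0.02 m/s and contact force between the fingers and plate1 below 0.3 N and contact force between the fingers and plate2 below 0.3 N and contact force between the fingers and plate3 below 0.3 N and contact force between the fingers and plate4 below 0.3 N and contact force between the fingers and plate5 below 0.3 N), for 0.3 s.
2. the wheel has rolled about half a turn on its rim (angle between wheel_center's own z axis and vertical above 2.4 rad and angle between wheel_center's own x axis and vertical between 1.3 and 1.84 rad).
3. the wheel stands by itself at the measuring spot, axle along the optical axis (x of wheel_center in the frame of gauge_spot between -0.012 and 0.012 m and y of wheel_center in the frame of gauge_spot between -0.01 and 0.01 m and angle between the x axis of wheel_center and the x axis of gauge_spot, either way round below 0.13 rad and linear speed of wheel below 0.01 m/s and angular speed of wheel below 0.25 rad/s and angle between wheel_center's own x axis and vertical between 1.47 and 1.67 rad and contact force between the fingers and wheel below 0.3 N), for 0.5 s.
4. the data key is pressed while the wheel stands there (x of wheel_center in the frame of gauge_spot between -0.012 and 0.012 m and y of wheel_center in the frame of gauge_spot between -0.01 and 0.01 m and angle between the x axis of wheel_center and the x axis of gauge_spot, either way round below 0.13 rad and linear speed of wheel below 0.01 m/s and angular speed of wheel below 0.25 rad/s and angle between wheel_center's own x axis and vertical between 1.47 and 1.67 rad and value of joint send above 0.004 m), for 0.05 s.
5. the wheel rolls on through the completion of its first full turn (angle between wheel_center's own z axis and vertical below 0.5 rad and angle between wheel_center's own x axis and vertical between 1.3 and 1.84 rad).
At the end, for the whole second after the job is handed in: Plates flat in one pile, each within 8 mm and 0.13 rad of the board's centre and long side. Wheel upright, at rest, under 8 mm from the stop, within 30 mm of its middle, axle within 0.2 rad of its face. Key up. (In the gauge: within 12 mm across, 10 mm along, 0.13 rad.) (all of step 1 and x of wheel_center in the frame of stop_face between -0.03 and 0.03 m and y of wheel_center in the frame of stop_face between 0.04 and 0.053 m and angle between the x axis of wheel_center and the x axis of stop_face, either way round below 0.2 rad and linear speed of wheel below 0.01 m/s and angular speed of wheel below 0.25 rad/s and angle between wheel_center's own x axis and vertical between 1.47 and 1.67 rad and value of joint send below 0.001 m); the robot touches nothing.
It fails at once if the wheel leans more than 27 degrees (it is falling flat) (angle between wheel_center's own x axis and vertical below 1.1 rad or angle between wheel_center's own x axis and vertical above 2.04 rad).
It fails at once if the wheel is lifted more than 15 mm off the granite (height (world z) of wheel_center above 0.12 m).
It fails at once if a bystander (vee block, ring gauge, caliper, jar, bottle, screwdriver, mouse) is shifted by more than 40 mm (distance of any of vblock, ring_gauge, caliper, sample_jar, wash_bottle, screwdriver, mouse from where it was at the start of the episode above 0.04 m).
Of plate1, plate2, plate3, plate4, plate5 only 3 to 5 are there at a start; the rules pass over those that are not, and their reading is None.
At some moment in a run one of plate1, plate2, plate3, plate4, plate5 may be knocked a few centimetres aside while the robot is not near it.
Once in a run the grip may slacken for a moment while it holds something.
It also fails if it takes over 210 s, if anything falls off the work surface, if the arm or the gripper's body presses on something with over 40 N, if the wrist force passes 120 N, or if a joint passes its speed limit or range.

## Working session

There is one attempt and no reset: what is moved stays moved. The work goes in short steps, Python scripts to look and compute and a tool call to move; the robot and the scene stay as the last step left them, time stands still between calls to the robot, and variables do not carry over. Pictures are saved under pics/ and viewed, and the job is handed in when it is done.

Besides the shell and the picture viewer there is one more tool, called after "Request:" as a command line: name --argument value ..., lists and objects as JSON in quotes. apply_moves: Moves the arm, as the interface text tells. Its arguments: {"type":"object","properties":{"plan":{"type":"array","items":{"type":"array","items":{"type":"array","items":{"type":"number"}}}}},"required":["plan"]}

```bash
mkdir -p pics; cat > h.py <<'E'
import numpy as np, cv2, json
from workcell import robot
def cam(name):
    im=robot.get_image(name); return im
def save(im,fn,scale=1.4):
    c=cv2.cvtColor(im["color"],cv2.COLOR_RGB2BGR)
    cv2.imwrite(fn,c)
def K(im): return np.array([[im["fx"],0,im["cx"]],[0,im["fy"],im["cy"]],[0,0,1.]])
def D(im): return np.array([im["k1"],0,0,0,0.])
def Rt(im):
    R,_=cv2.Rodrigues(np.array(im["rvec"],float)); return R,np.array(im["tvec"],float).reshape(3)
def ray(im,px):
    p=cv2.undistortPoints(np.array(px,float).reshape(-1,1,2),K(im),D(im)).reshape(-1,2)
    R,t=Rt(im); d=np.c_[p,np.ones(len(p))]@R; o=-R.T@t
    return o,d
def atz(im,px,z):
    o,d=ray(im,px); s=(z-o[2])/d[:,2]; return o+d*s[:,None]
def proj(im,P):
    return cv2.projectPoints(np.array(P,float).reshape(-1,1,3),np.array(im["rvec"],float),np.array(im["tvec"],float),K(im),D(im))[0].reshape(-1,2)
def cloud(im):
    h,w=im["depth"].shape
    uu,vv=np.meshgrid(np.arange(w),np.arange(h))
    o,d=ray(im,np.stack([uu.ravel(),vv.ravel()],1))
    z=im["depth"].ravel().astype(float)
    P=o+d*z[:,None]; P[z<=0]=np.nan
    return P.reshape(h,w,3)
E
python3 - <<'E'
from h import *
for n in ("scene","top"):
    im=cam(n); save(im,f"pics/{n}0.png"); R,t=Rt(im); print(n,-R.T@t,R[2],im["fx"],im["k1"])
    for o in ["granite","wheel_center","gauge_spot","stop_face","pad_top","plate1_center","send_top"]:
        print(o,[(np.round(f["position"]),round(f["score"],2)) for f in robot.find_in(o,n)])
print(robot.get_obs())
E
```

```text
scene [1201.37354749  380.80232837  631.74778041] [-0.70500588 -0.42901601 -0.56472291] 379.9701375947975 -0.015020502253779183
granite [(array([311., 261.]), 0.6)]
wheel_center [(array([385., 227.]), 0.91)]
gauge_spot [(array([286., 221.]), 0.93)]
stop_face [(array([218., 175.]), 0.71), (array([175., 169.]), 0.67)]
pad_top [(array([348., 287.]), 0.6)]
plate1_center [(array([335., 229.]), 0.79)]
send_top [(array([179., 169.]), 0.54)]
top [ 402.00714844  -22.23580912 1135.04630792] [ 1.21307581e-01 -6.92413933e-04 -9.92614725e-01] 460.3084742961246 -0.029710265200621946
granite [(array([275., 215.]), 0.77)]
wheel_center [(array([170., 238.]), 0.9), (array([344., 247.]), 0.68)]
gauge_spot [(array([264., 175.]), 0.64), (array([452., 250.]), 0.61)]
stop_face [(array([390., 254.]), 0.78)]
pad_top [(array([185., 166.]), 0.76)]
plate1_center [(array([228., 238.]), 0.89)]
send_top [(array([453., 248.]), 0.65), (array([225., 236.]), 0.61)]
{'time': 0.8, 'joints': array([-1.29421681e+00,  3.26177649e-01, -1.92590930e-01,  1.05202350e+00,
        4.78622764e-06,  1.43655649e+00]), 'qvel': array([ 0.00157127,  0.00139206,  0.00126682,  0.00049906, -0.00128232,
       -0.00125943]), 'joint_torque': array([ 5.11680864e-04, -4.43274200e+01,  2.62745422e+01,  9.18459809e-04,
       -9.32104876e-05,  1.77164105e-05]), 'tool_pos': array([ 219.64292714, -504.25321481,  404.6964685 ]), 'orientation': array([1.94815495e-06, 9.78977505e-01, 2.03968242e-01, 2.53807181e-06]), 'force': array([-0.25573194,  0.72757899,  0.97265104]), 'torque': array([ 0.03624028, -0.02589545,  0.00232804]), 'finger_gap': 85.12055946493506}
```

View pics/scene0.png

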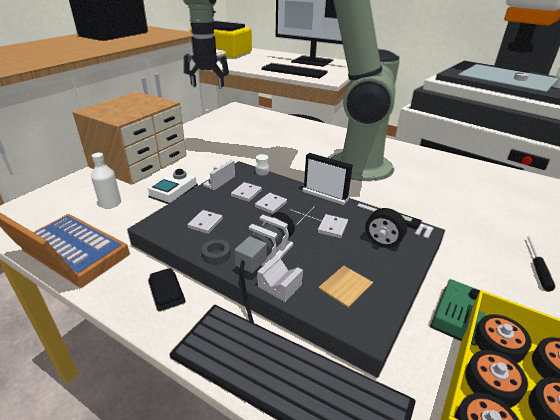

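View pics/top0.png

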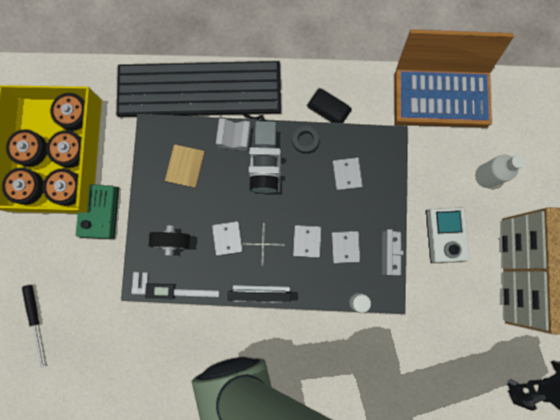

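The pictures show four plates: top-view pixels (228,238), (307,241), (346,247) and (347,173). The wheel is at (170,240), the cross at (263,243), the stop at (392,252), the board at (185,166) and the key at (453,250). Next I measure these accurately.

```bash
cat > m.py <<'E'
from h import *
def plates(im,zt=72,extra=None):
    g=cv2.cvtColor(im["color"],cv2.COLOR_RGB2GRAY)
    hsv=cv2.cvtColor(im["color"],cv2.COLOR_RGB2HSV)
    m=((g>120)&(hsv[...,1]<60)).astype(np.uint8)
    m=cv2.morphologyEx(m,cv2.MORPH_CLOSE,np.ones((5,5)))
    m=cv2.morphologyEx(m,cv2.MORPH_OPEN,np.ones((5,5)))
    out=[]
    for c in cv2.findContours(m,0,1)[0]:
        A=cv2.contourArea(c)
        if not 300<A<1500: continue
        P=atz(im,c.reshape(-1,2),zt)[:,:2]
        (x,y),(w,h),a=cv2.minAreaRect(P.astype(np.float32))
        if w<h: w,h=h,w; a+=90
        out.append((np.round([x,y,w,h,(a+90)%180-90],1),c.reshape(-1,2).mean(0).round()))
    return out
E
python3 - <<'E'
from m import *
im=cam("top")
for p in plates(im): print(*p)
hsv=cv2.cvtColor(im["color"],cv2.COLOR_RGB2HSV)
# board
m=((hsv[...,1]>70)&(hsv[...,2]>120)).astype(np.uint8); m[:120]=0;m[:,:130]=0;m[:,300:]=0;m[210:]=0
for c in cv2.findContours(m,0,1)[0]:
    if cv2.contourArea(c)>300:
        P=atz(im,c.reshape(-1,2),66)[:,:2]; print("board",cv2.minAreaRect(P.astype(np.float32)))
# granite corners
g=cv2.cvtColor(im["color"],cv2.COLOR_RGB2GRAY)
P=cloud(im)
for n,px in dict(wheel=(170,240),cross=(263,243),stopc=(392,252),key=(453,250),box=(447,235),led=(262,293),lens=(264,180),gr=(200,210),gr2=(300,200)).items():
    print(n,P[px[1],px[0]].round(1),atz(im,[px],60).round(1))
print("granite corners",atz(im,[(137,113),(408,126),(406,313),(122,300)],60).round(1))
big=cv2.resize(cv2.cvtColor(im["color"],cv2.COLOR_RGB2BGR)[120:310,120:300],None,fx=4,fy=3.1*4/3.1,interpolation=2)[:600]
cv2.imwrite("pics/c1.png",cv2.resize(cv2.cvtColor(im["color"],cv2.COLOR_RGB2BGR)[205:310,130:310],None,fx=4.4,fy=4.4,interpolation=2))
cv2.imwrite("pics/c2.png",cv2.resize(cv2.cvtColor(im["color"],cv2.COLOR_RGB2BGR)[160:310,325:475],None,fx=4,fy=4,interpolation=2))
E
```

```text
board ((645.797607421875, 211.80731201171875), (74.80596160888672, 90.69551849365234), 79.47207641601562)
wheel [462.6 215.5 149.5] [[468.1 237.1  60. ]]
cross [467.   19.2  62. ] [[467.1  19.3  60. ]]
stopc [ 451.9 -271.8  104.8] [[ 454.1 -282.6   60. ]]
key [ 462.5 -426.8   58.8] [[ 462.5 -426.4   60. ]]
box [ 499.4 -421.2   36.6] [[ 497.4 -412.7   60. ]]
led [357.   13.7 174.1] [[351.7  18.   60. ]]
lens [601.3  18.5 137.1] [[616.7  21.7  60. ]]
gr [540.6 170.   61. ] [[540.8 170.2  60. ]]
gr2 [570.7 -64.8  61.9] [[571.  -64.9  60. ]]
granite corners [[ 773.9  335.1   60. ]
 [ 759.5 -322.4   60. ]
 [ 314.6 -315.    60. ]
 [ 326.5  340.6   60. ]]
```

View pics/c1.png

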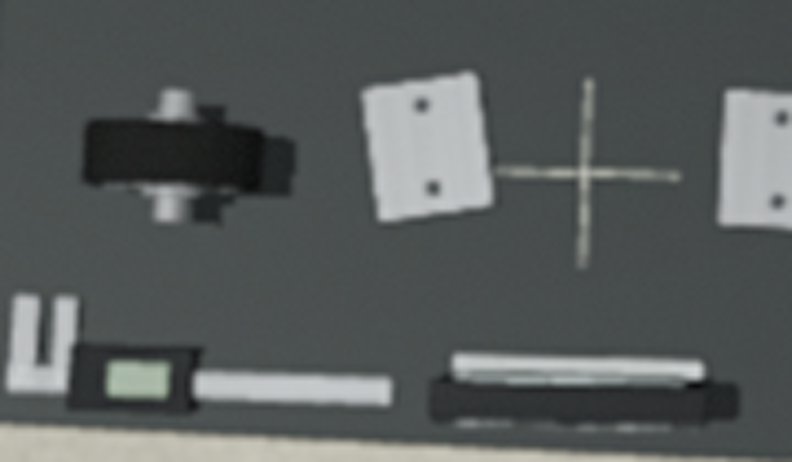

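View pics/c2.png

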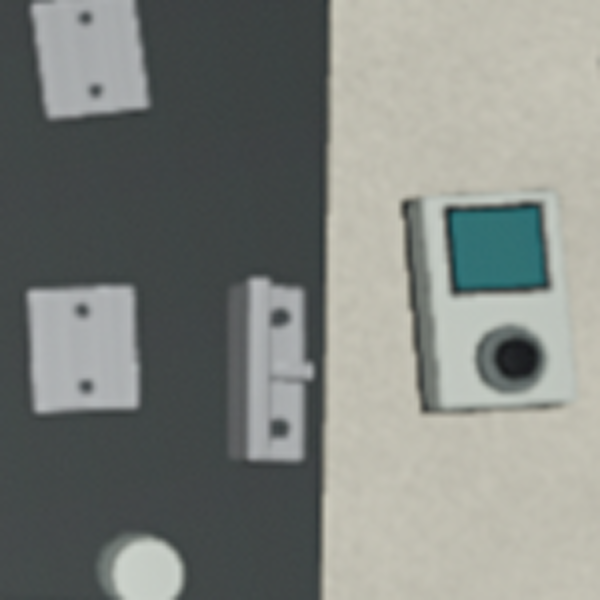

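```bash
sed -i 's/findContours(m,0,1)/findContours(m,1,1)/' m.py
python3 - <<'E'
from m import *
im=cam("top")
for p in plates(im): print(*p)
P=cloud(im)
# wheel: axle ends pts via depth, height 85..125
sel=(abs(P[...,1]-215)<70)&(abs(P[...,0]-462)<60)&(P[...,2]>90)
Q=P[sel]; print(len(Q))
T=Q[Q[:,2]>125]; print("tyre rect",cv2.minAreaRect(T[:,:2].astype(np.float32)), Q[:,2].max())
g=cv2.cvtColor(im["color"],cv2.COLOR_RGB2GRAY)
A=sel&(g>110)&(P[...,2]>95); vv,uu=np.where(A); 
print("axle",cv2.minAreaRect(P[A][:,:2].astype(np.float32)),P[A].mean(0))
a1=P[A][P[A][:,0]>462];a2=P[A][P[A][:,0]<462];print(a1.mean(0),a2.mean(0))
# cross
s=4.4
c=np.array([(498,171),(680,177),(588,80),(582,268),(585,174)])/s+np.array([130,205])
print("cross",atz(im,c,60).round(1))
# stop top edge front: crop2 px (248,277)-(248,460) top edge z=115
c=np.array([(248,277),(248,460),(228,285),(228,460)])/4+np.array([325,160])
print("stop",atz(im,c[:2],115).round(1),atz(im,c[2:],60).round(1))
c=np.array([(517,356)])/4+np.array([325,160]); print("key",atz(im,c,54).round(1))
# scene camera check
im=cam("scene")
for p in plates(im): print(*p)
for n in("wheel_center",): print(atz(im,[f["position"] for f in robot.find_in(n,"scene")],105))
save(im,"pics/s1.png")
cv2.imwrite("pics/c3.png",cv2.resize(cv2.cvtColor(im["color"],cv2.COLOR_RGB2BGR)[150:300,250:450],None,fx=4,fy=4,interpolation=2))
E
```

```text
[309.9 546.   98.4  34.3  15.7] [ 31. 305.]
[ 463.5 -171.9   71.    61.2    3.6] [345. 247.]
[ 453.7 -283.2  101.8   30.3   -0. ] [393. 253.]
[474.4 -82.2  71.   61.1  -1.8] [307. 241.]
[476.2 103.   71.2  61.4   9.8] [227. 238.]
[ 527.8 -413.    63.2   56.1  -85.6] [449. 222.]
[ 636.1 -506.6   66.5   54.6   31.9] [488. 177.]
[ 636.1 -174.1   70.2   61.     8.3] [347. 173.]
[732.4 101.   76.3  76.    1.5] [232. 131.]
[ 810.  -382.6  111.7   35.2  -88.1] [434. 106.]
[ 867.7 -416.   172.1   32.6   89.6] [447.  83.]
744
tyre rect ((464.2090759277344, 227.7591094970703), (79.01593017578125, 32.25650405883789), 89.98804473876953) 153.7871312319735
axle ((464.01837158203125, 229.11322021484375), (64.85071563720703, 23.17308235168457), 7.203035354614258) [461.0040514  227.47933742 114.42170123]
[490.26722727 227.51645884 111.98482529] [442.1565822  227.45542871 115.99121454]
cross [[463.8  65.5  60. ]
 [463.3 -31.2  60. ]
 [513.7  19.3  60. ]
 [413.9  19.3  60. ]
 [463.5  19.3  60. ]]
stop [[ 501.8 -258.2  115. ]
 [ 400.5 -258.2  115. ]] [[ 502.1 -259.1   60. ]
 [ 400.2 -259.2   60. ]]
key [[ 465.2 -431.6   54. ]]
[387.4 560.9 119.2  32.2  16.2] [543. 274.]
[658.7 -17.7  58.9  48.6   0.9] [250. 247.]
[668.3  80.8 185.2  96.4  12.3] [280. 269.]
[431.7 219.9  99.3  65.2  20.5] [383. 231.]
[481.4 103.3  82.1  64.3  10.9] [332. 226.]
[ 640.5 -170.    79.5   65.8    7.5] [205. 221.]
[487.9 -89.4 247.6 111.4  66.9] [263. 205.]
[-227.8  497.5  131.1  126.7   -6.1] [528. 159.]
[-159.   247.   195.8   84.6  -89.9] [447. 148.]
[-1207.   -885.4  1241.    366.5    20.6] [301.  62.]
[-2099.3 -3085.8  2445.4   520.6    47.1] [167.  14.]
[[455.27091104 223.76752844 105.        ]]
```

View pics/c3.png

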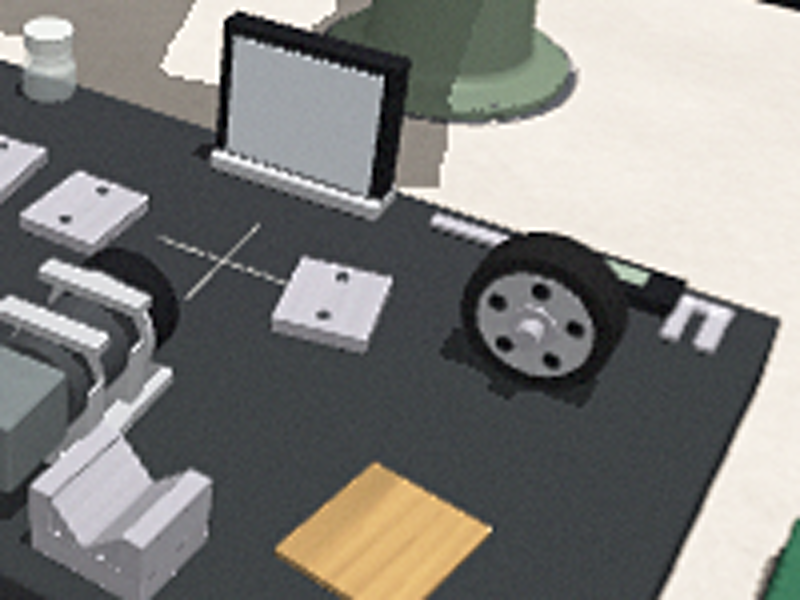

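```bash
cat > t.py <<'E'
import sys
from h import *
from scipy.spatial.transform import Rotation as Ro
def pl(x,y,z,yaw=None):
    o=robot.get_obs(); q=o["orientation"]; R=Ro.from_quat([q[1],q[2],q[3],q[0]]).as_matrix()
    d=R.T@(np.array([x,y,z])-o["tool_pos"])
    cy=np.degrees(np.arctan2(R[1,0],R[0,0]))
    t=0
    if yaw is not None:
        t=-((yaw-cy+90)%180-90)
    n=max(np.linalg.norm(d)/62.5,abs(t)/10.7)
    print("shift u",(d/40).round(3),"turn u",round(t/8,3),"| rows>=",round(n,2),"| now",o["tool_pos"].round(1),"yaw",cy.round(2),"tilt",np.degrees(np.arccos(-R[2,2])).round(2),"j6",o["joints"][5].round(2),"F",o["force"].round(1),"gap",round(o["finger_gap"],1),"t",round(o["time"],2))
if __name__=="__main__":
    a=[float(v) for v in sys.argv[1:]]
    pl(*a)
E
python3 t.py 636 -174 320 8.3
```

```text
shift u [12.84  -3.413  2.117] turn u 1.905 | rows>= 8.61 | now [ 219.7 -504.2  404.7] yaw 23.54 tilt 0.0 j6 1.44 F [ 0.1 -1.  -0.3] gap 85.3 t 1.0
```

Request:
apply_moves --plan '[[[1.5,-0.4,0.2,0.2,-1],[3.0,-0.8,0.5,0.45,-1],[4.5,-1.2,0.7,0.7,-1],[6.0,-1.6,1.0,0.9,-1],[7.4,-2.0,1.2,1.1,-1]]]'

```text
time: 1.62
tool_pos: [460.5, -311.3, 356.4]
orientation: [0.0, 0.992, 0.128, 0.0]
force: [-0.4, -1.3, -0.1]
finger_gap: 85.7
```

```bash
python3 t.py 636 -174 300 8.3
```

```text
shift u [ 5.115 -2.208  1.41 ] turn u 0.798 | rows>= 3.68 | now [ 460.5 -311.3  356.4] yaw 14.68 tilt 0.02 j6 2.16 F [-0.4 -1.3 -0.1] gap 85.7 t 1.62
```

Request:
apply_moves --plan '[[[1.2,-0.5,0.0,-1.3,-1],[2.4,-1.0,0.0,-2.6,-1],[3.6,-1.5,0.0,-3.9,-1],[4.5,-2.0,0.0,-5.2,-1],[5.1,-2.2,0.0,-6.5,-1]]]'

```text
time: 2.25
tool_pos: [636.8, -172.5, 356.2]
orientation: [0.0, 0.833, 0.553, 0.0]
force: [0.2, 0.0, -0.9]
finger_gap: 85.3
```

Request:
apply_moves --plan '[[[0,0,0,-1.3,-1],[0,0,0,-2.6,-1],[0,0,0,-3.9,-1],[0,0,0,-5.2,-1],[0,0,0,-6.5,-1]]]'

```text
time: 2.88
tool_pos: [636.8, -172.5, 356.0]
orientation: [-0.0, 0.504, 0.864, -0.0]
force: [-0.3, -0.3, -0.3]
finger_gap: 85.3
```

Request:
apply_moves --plan '[[[0,0,0,-1.3,-1],[0,0,0,-2.6,-1],[0,0,0,-3.9,-1],[0,0,0,-5.2,-1],[0,0,0,-6.5,-1]]]'

```text
time: 3.5
tool_pos: [636.8, -172.5, 355.9]
orientation: [-0.0, 0.071, 0.997, 0.0]
force: [-0.2, 0.0, 0.1]
finger_gap: 85.2
```

```bash
python3 t.py 636 -174 260 8.3;  python3 - <<'E'
from m import *
im=cam("top")
for p in plates(im)[:]: 
  if abs(p[0][3]-61)<3:print(*p)
save(im,"pics/t2.png")
E
```

```text
shift u [ 0.015 -0.041  2.397] turn u -2.057 | rows>= 1.54 | now [ 636.8 -172.5  355.9] yaw 171.84 tilt 0.01 j6 -0.23 F [-0.2  0.   0.1] gap 85.2 t 3.5
[476.  103.   71.6  62.    9.7] [227. 238.]
```

Request:
apply_moves --plan '[[[0.02,-0.04,0.5,-1.0,-0.8],[0.02,-0.04,1.2,-2.06,-0.75],[0.02,-0.04,2.0,-2.06,-0.7],[0.02,-0.04,2.4,-2.06,-0.7],[0.02,-0.04,2.4,-2.06,-0.7]]]'

```text
time: 4.18
tool_pos: [635.4, -173.8, 258.7]
orientation: [-0.001, -0.074, 0.997, 0.001]
force: [0.4, 0.0, 0.1]
finger_gap: 72.8
```

```bash
python3 t.py 636.1 -174.1 231 8.3;  python3 - <<'E'
from m import *
im=cam("scene")
cv2.imwrite("pics/s2.png",cv2.resize(cv2.cvtColor(im["color"],cv2.COLOR_RGB2BGR)[120:270,130:330],None,fx=4,fy=4,interpolation=2))
E
```

```text
shift u [-0.018 -0.012  0.693] turn u 0.021 | rows>= 0.44 | now [ 635.4 -173.8  258.7] yaw -171.53 tilt 0.16 j6 -0.53 F [0.4 0.  0.1] gap 72.8 t 4.17
```

View pics/s2.png

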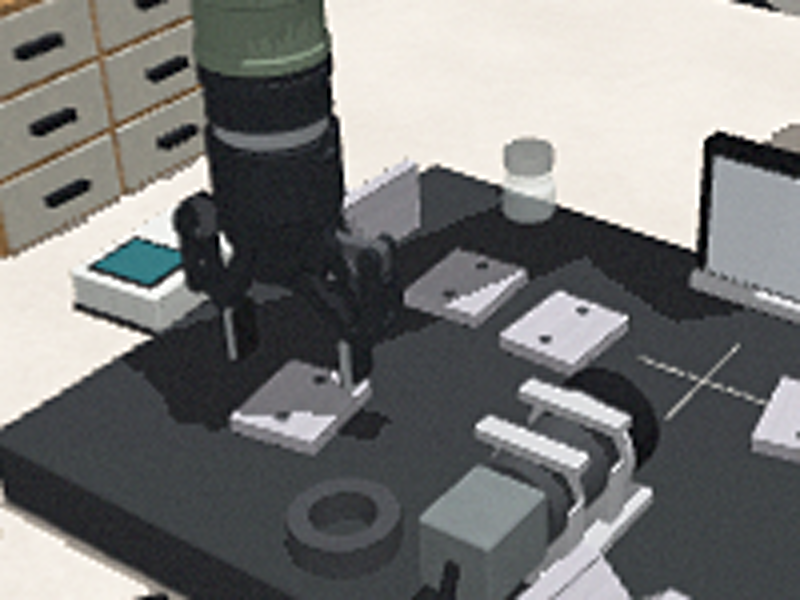

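Request:
apply_moves --plan '[[[-0.02,-0.01,0.35,0.02,-0.7],[-0.02,-0.01,0.65,0.02,-0.7],[-0.02,-0.01,0.65,0.02,-0.7]]]'

```text
time: 4.6
tool_pos: [636.1, -174.0, 232.7]
orientation: [-0.001, -0.073, 0.997, 0.001]
force: [-0.6, 0.3, -0.8]
finger_gap: 73.0
```

```bash
python3 t.py 636.1 -174.1 231 8.3;  python3 - <<'E'
from m import *
im=cam("scene")
cv2.imwrite("pics/s3.png",cv2.resize(cv2.cvtColor(im["color"],cv2.COLOR_RGB2BGR)[170:250,150:255],None,fx=7,fy=7,interpolation=2))
E
```

```text
shift u [ 0.001 -0.002  0.042] turn u 0.002 | rows>= 0.03 | now [ 636.1 -174.   232.7] yaw -171.68 tilt 0.17 j6 -0.52 F [-0.6  0.3 -0.8] gap 73.0 t 4.6
```

View pics/s3.png

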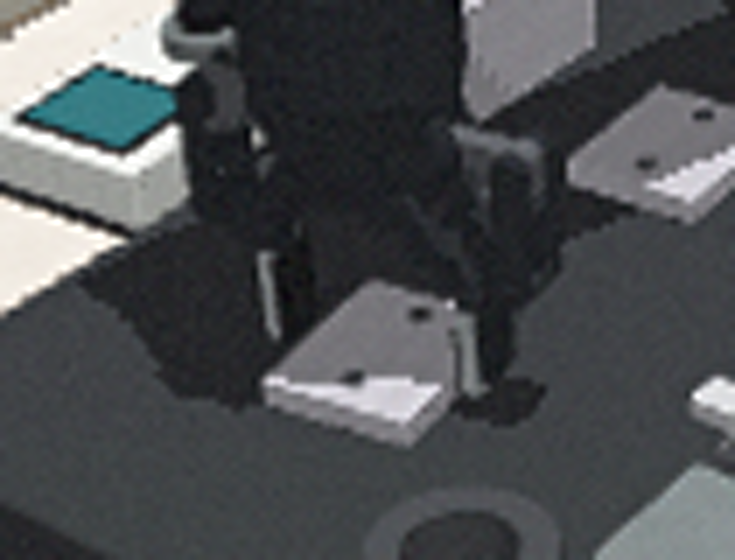

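Request:
apply_moves --plan '[[[0,0,0,0,-0.3],[0,0,0,0,0.2],[0,0,0,0,0.2],[0,0,0,0,0.2]]]'

```text
time: 5.15
tool_pos: [636.7, -174.1, 234.4]
orientation: [-0.0, -0.073, 0.997, 0.0]
force: [-0.9, 1.6, 5.6]
finger_gap: 57.7
```

```bash
python3 t.py 636.1 -174.1 231 8.3
```

```text
shift u [0.015 0.002 0.086] turn u 0.003 | rows>= 0.06 | now [ 636.7 -174.1  234.4] yaw -171.68 tilt 0.04 j6 -0.52 F [-0.9  1.6  5.6] gap 57.7 t 5.15
```

Request:
apply_moves --plan '[[[0,0,0,0,-0.7],[0,0,0,0,-0.7],[0,0,-0.1,0,-0.7],[0,0,-0.1,0,-0.7]]]'

```text
time: 5.65
tool_pos: [636.9, -174.2, 238.8]
orientation: [0.0, -0.073, 0.997, 0.0]
force: [-0.6, 0.4, -0.3]
finger_gap: 72.8
```

```bash
python3 t.py 636.1 -174.1 238 8.3
```

```text
shift u [0.02  0.006 0.021] turn u 0.002 | rows>= 0.02 | now [ 636.9 -174.2  238.8] yaw -171.68 tilt 0.02 j6 -0.52 F [-0.6  0.4 -0.3] gap 72.8 t 5.65
```

Request:
apply_moves --plan '[[[0,0,0,0,-0.3],[0,0,0,0,0.2],[0,0,0,0,0.2],[0,0,0,0,0.2]]]'

```text
time: 6.15
tool_pos: [636.9, -174.1, 239.8]
orientation: [0.0, -0.073, 0.997, 0.0]
force: [-2.1, 0.9, 6.5]
finger_gap: 56.0
```

Request:
apply_moves --plan '[[[0,0,-0.5,0,0.2],[0,0,-1.0,0,0.2]]]'

```text
time: 6.4
tool_pos: [636.2, -173.9, 279.1]
orientation: [-0.001, -0.073, 0.997, 0.001]
force: [0.2, -0.1, -5.1]
finger_gap: 55.4
```

```bash
python3 t.py 645.8 211.8 370 -10.5;python3 - <<'E'
from m import *
im=cam("scene")
cv2.imwrite("pics/s4.png",cv2.resize(cv2.cvtColor(im["color"],cv2.COLOR_RGB2BGR)[140:250,150:255],None,fx=5,fy=5,interpolation=2))
E
```

```text
shift u [-1.629  9.51  -2.26 ] turn u 2.353 | rows>= 6.34 | now [ 636.2 -173.9  279.1] yaw -171.67 tilt 0.13 j6 -0.52 F [ 0.2 -0.1 -5.1] gap 55.4 t 6.4
```

View pics/s4.png

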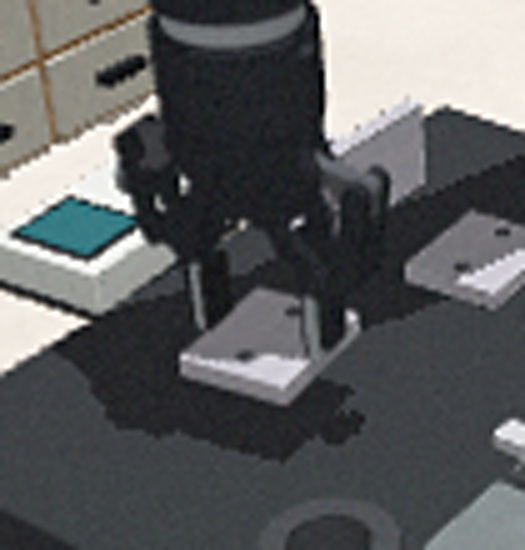

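Request:
apply_moves --plan '[[[0,0,-1.0,0,0.2],[-0.2,1.0,-1.9,0.3,0.2],[-0.4,2.4,-1.9,0.6,0.2],[-0.6,3.8,-1.9,1.0,0.2],[-0.9,5.2,-1.9,1.4,0.2]]]'

```text
time: 7.08
tool_pos: [641.9, 38.4, 357.2]
orientation: [0.0, 0.026, 1.0, -0.0]
force: [0.1, 0.3, -3.0]
finger_gap: 55.1
```

```bash
python3 t.py 645.8 211.8 300 -10.5
```

```text
shift u [0.131 4.335 1.428] turn u 0.937 | rows>= 2.92 | now [641.9  38.4 357.2] yaw 176.99 tilt 0.04 j6 -0.0 F [ 0.1  0.3 -3. ] gap 55.1 t 7.08
```

Request:
apply_moves --plan '[[[0.04,1.4,0,0.3,0.2],[0.08,2.9,0,0.6,0.2],[0.13,4.33,0.2,0.94,0.2],[0.13,4.33,1.4,0.94,0.2],[0.13,4.33,2.2,0.94,0.2]]]'

```text
time: 7.7
tool_pos: [644.4, 212.8, 265.6]
orientation: [-0.001, 0.091, 0.996, -0.001]
force: [0.4, 0.7, -4.2]
finger_gap: 55.4
```

```bash
python3 t.py 646.3 211.8 247 -10.5;python3 - <<'E'
from m import *
im=cam("scene")
cv2.imwrite("pics/s5.png",cv2.resize(cv2.cvtColor(im["color"],cv2.COLOR_RGB2BGR)[200:330,280:420],None,fx=4,fy=4,interpolation=2))
E
```

```text
shift u [-0.052 -0.014  0.466] turn u 0.012 | rows>= 0.3 | now [644.4 212.8 265.6] yaw 169.6 tilt 0.19 j6 0.39 F [ 0.4  0.7 -4.2] gap 55.4 t 7.7
```

View pics/s5.png

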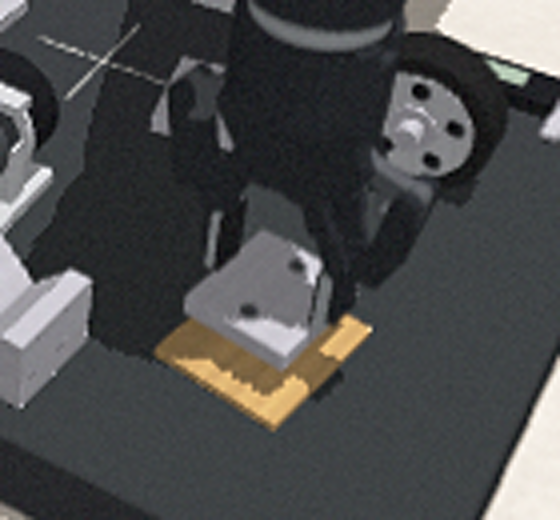

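Request:
apply_moves --plan '[[[-0.05,-0.01,0.2,0,0.2],[-0.05,-0.01,0.35,0,0.2],[-0.05,-0.01,0.45,0,0.2],[-0.05,-0.01,0.47,0,0.2]]]'

```text
time: 8.25
tool_pos: [644.7, 210.7, 245.9]
orientation: [-0.004, 0.091, 0.996, -0.001]
force: [-9.1, -3.3, 14.0]
finger_gap: 55.4
```

```bash
python3 t.py 646.3 211.8 246 -10.5
```

```text
shift u [-0.034  0.033 -0.003] turn u 0.003 | rows>= 0.03 | now [644.7 210.7 245.9] yaw 169.52 tilt 0.47 j6 0.39 F [-9.1 -3.3 14. ] gap 55.4 t 8.25
```

Request:
apply_moves --plan '[[[0,0,-0.04,0,0.2],[0,0,-0.04,0,-0.7],[0,0,-0.04,0,-0.7],[0,0,-0.04,0,-0.7]]]'

```text
time: 8.75
tool_pos: [644.9, 210.8, 247.7]
orientation: [-0.004, 0.091, 0.996, -0.001]
force: [-0.3, 0.3, -0.1]
finger_gap: 72.5
```

```bash
python3 t.py 646.3 211.8 350 -10.5
```

```text
shift u [-0.011  0.023 -2.559] turn u 0.003 | rows>= 1.64 | now [644.9 210.8 247.7] yaw 169.52 tilt 0.44 j6 0.39 F [-0.3  0.3 -0.1] gap 72.5 t 8.75
```

Request:
apply_moves --plan '[[[0,0,-1.0,0,-0.7],[0,0,-2.4,0,-0.7],[1.5,-0.3,-2.5,0,-0.7],[3.0,-0.6,-2.5,0,-0.7]]]'

```text
time: 9.25
tool_pos: [522.9, 209.2, 349.7]
orientation: [-0.002, 0.092, 0.996, -0.001]
force: [-0.1, -0.1, 0.0]
finger_gap: 72.8
```

```bash
python3 - <<'E'
from m import *
im=cam("top")
for p in plates(im)[:]: 
  if abs(p[0][3]-61)<5:print(*p)
for p in plates(im,78)[:]: 
  if abs(p[0][3]-61)<5 and p[0][1]>180:print("pile",*p)
save(im,"pics/t3.png")
cv2.imwrite("pics/t3c.png",cv2.resize(cv2.cvtColor(im["color"],cv2.COLOR_RGB2BGR)[120:220,130:260],None,fx=5,fy=5,interpolation=2))
E
python3 t.py 476 103 300 9.8
```

```text
[ 463.2 -172.    71.4   61.9    4. ] [345. 247.]
[474.8 -81.6  71.9  62.3   1. ] [307. 241.]
[645.7 210.5  72.9  62.3 -10.6] [184. 165.]
pile [644.4 209.2  72.5  62.  -10.6] [184. 165.]
shift u [ 0.38  -2.74   1.175] turn u -2.521 | rows>= 1.92 | now [511.7 208.3 345.8] yaw 169.63 tilt 1.3 j6 0.43 F [-9.4 -1.2 -3.3] gap 72.4 t 9.3
```

View pics/t3.png

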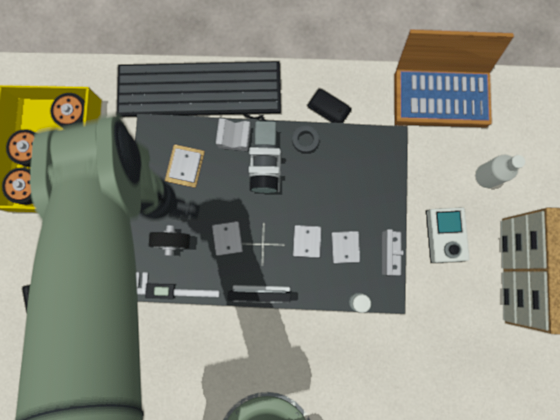

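View pics/t3c.png

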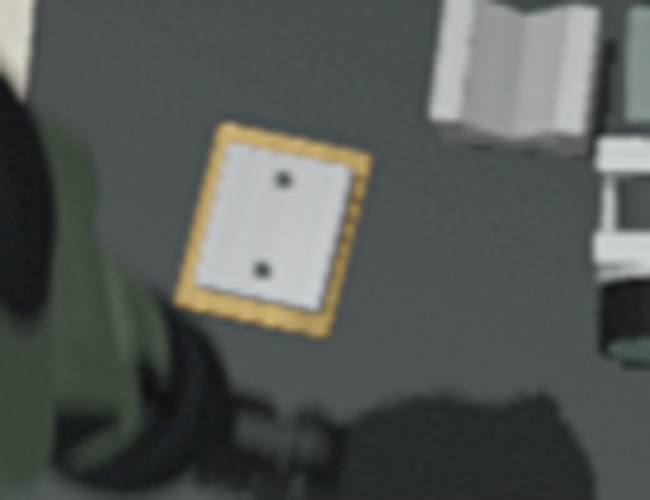

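```bash
python3 - <<'E'
from h import *
for i in range(3): im=cam("scene"); o=robot.get_obs(); print(o["tool_pos"].round(1),o["force"].round(1),o["qvel"].round(2),o["joints"].round(2))
save(im,"pics/s6.png")
E
python3 t.py 476 103 300 9.8
```

```text
[515.4 208.6 346.4] [ 0.5 -1.  -0.3] [-0.02  0.06  0.18 -0.03 -0.02 -0.01] [ 0.25  0.39 -0.25  0.95  0.    0.43]
[519.4 209.  347.8] [1.4 0.6 0.1] [-0.02  0.04  0.13 -0.03 -0.   -0.  ] [ 0.25  0.39 -0.25  0.94  0.    0.43]
[522.2 209.3 348.8] [ 1.4  0.4 -0.1] [-0.01  0.03  0.09 -0.01 -0.   -0.  ] [ 0.25  0.4  -0.24  0.94 -0.    0.43]
shift u [ 0.645 -2.819  1.234] turn u -2.529 | rows>= 2.01 | now [522.2 209.3 348.8] yaw 169.57 tilt 0.44 j6 0.43 F [ 1.4  0.4 -0.1] gap 72.6 t 9.45
```

View pics/s6.png

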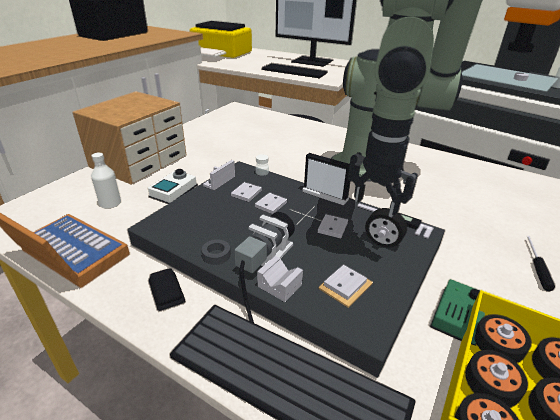

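Request:
apply_moves --plan '[[[0.2,-1.0,0.0,-0.9,-0.7],[0.5,-2.2,0.4,-1.8,-0.7],[0.65,-2.82,1.2,-2.53,-0.7],[0.65,-2.82,2.0,-2.53,-0.7],[0.65,-2.82,2.1,-2.53,-0.7]]]'

```text
time: 10.07
tool_pos: [476.2, 102.4, 264.0]
orientation: [-0.005, -0.085, 0.996, -0.001]
force: [0.1, -0.8, 0.6]
finger_gap: 72.6
```

```bash
python3 - <<'E'
from m import *
im=cam("scene")
cv2.imwrite("pics/s7.png",cv2.resize(cv2.cvtColor(im["color"],cv2.COLOR_RGB2BGR)[150:270,280:420],None,fx=5,fy=5,interpolation=2))
cam("top")
E
python3 t.py 476 103 239 9.8
```

```text
shift u [0.016 0.006 0.664] turn u -0.0 | rows>= 0.43 | now [476.8 102.9 265.6] yaw -170.2 tilt 0.42 j6 -0.11 F [-0.4  0.5  0. ] gap 72.4 t 10.18
```

View pics/s7.png

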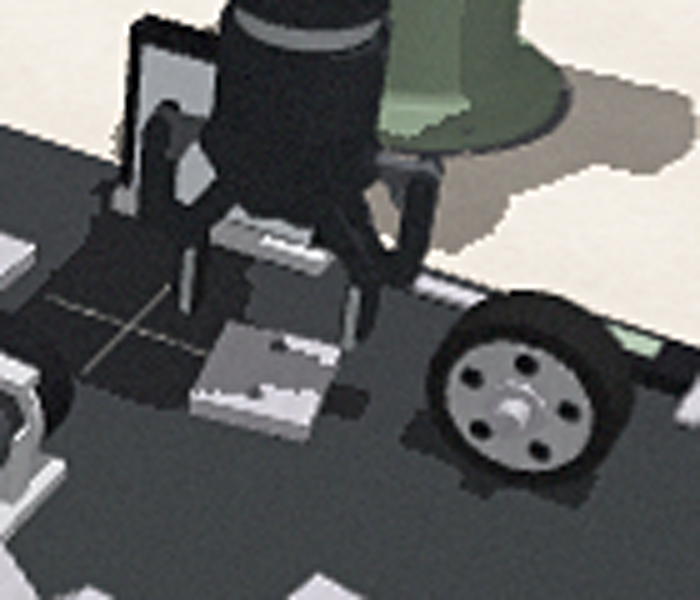

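Request:
apply_moves --plan '[[[0.01,0,0.35,0,-0.7],[0.01,0,0.64,0,-0.7],[0.01,0,0.64,0,-0.7],[0.01,0,0.64,0,-0.3],[0.01,0,0.64,0,0.2]]]'

```text
time: 10.8
tool_pos: [478.3, 101.8, 243.9]
orientation: [-0.001, -0.085, 0.996, -0.003]
force: [-11.7, 4.3, 43.0]
finger_gap: 39.3
```

Request:
apply_moves --plan '[[[0,0,0,0,0.2],[0,0,-0.1,0,0.2],[0,0,-0.6,0,0.2],[0,0,-1.0,0,0.2],[0,0,-1.0,0,0.2]]]'

```text
time: 11.42
tool_pos: [478.7, 102.1, 284.7]
orientation: [0.0, -0.085, 0.996, -0.003]
force: [0.7, -0.1, -0.3]
finger_gap: 34.6
```

```bash
python3 - <<'E'
from m import *
im=cam("scene")
cv2.imwrite("pics/s8.png",cv2.resize(cv2.cvtColor(im["color"],cv2.COLOR_RGB2BGR)[150:270,280:420],None,fx=5,fy=5,interpolation=2))
E
python3 t.py 646 212.5 340 -10.5
```

```text
shift u [-4.596  2.003 -1.42 ] turn u 2.531 | rows>= 3.33 | now [478.4 102.1 283.9] yaw -170.25 tilt 0.36 j6 -0.11 F [ 0.6 -0.5  0.2] gap 34.1 t 11.47
```

View pics/s8.png

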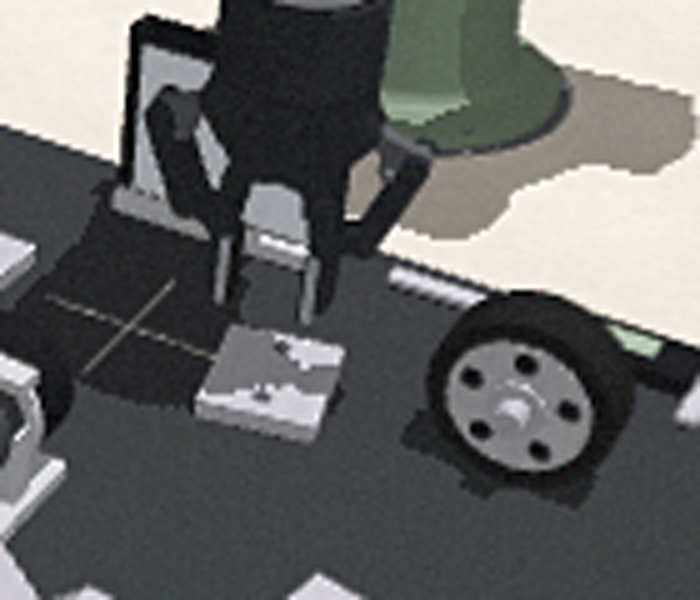

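Request:
apply_moves --plan '[[[0,0,-0.5,0,-0.3],[-0.5,0.5,-0.8,0,-0.7],[-2.0,2.0,-0.8,0.5,-0.7],[-2.8,2.8,-0.8,0.5,-0.7],[-2.8,2.8,-0.8,0.5,-0.7]]]'

```text
time: 12.1
tool_pos: [571.0, 234.5, 313.2]
orientation: [-0.0, -0.052, 0.999, -0.003]
force: [-0.6, -0.2, -1.1]
finger_gap: 72.5
```

```bash
python3 - <<'E'
from m import *
im=cam("top")
for p in plates(im)[:]: 
  if abs(p[0][3]-61)<7:print(*p)
save(im,"pics/t4.png")
E
python3 t.py 476 103 258 9.8
```

```text
[ 463.2 -171.9   71.6   62.     4. ] [345. 247.]
[473.8 -82.   72.7  62.   -1.8] [307. 241.]
[475.6 105.8  66.1  55.9  11.6] [226. 238.]
[ 528.1 -412.6   63.    54.1  -88.4] [449. 222.]
[649.6 209.8  64.   63.1  -9.2] [185. 163.]
shift u [ 2.673 -2.992  1.404] turn u -0.487 | rows>= 2.72 | now [570.2 233.4 313.1] yaw -174.1 tilt 0.4 j6 0.17 F [ 0.2  0.3 -0.4] gap 72.8 t 12.15
```

View pics/t4.png

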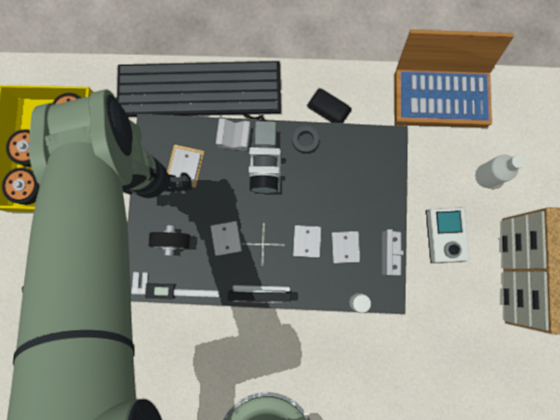

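```bash
sed -i 's/def plates(im,zt=72,extra=None)/def plates(im,zt=72,th=120)/; s/g>120/g>th/' m.py; python3 - <<'E'
from m import *
im=cam("top")
for th in (75,85,95,105):
  print(th)
  for p in plates(im,72,th)[:]: 
    if 0<p[0][1]<180:print(*p)
E
```

```text
75
[609.8  14.   89.3  33.4 -88.4] [266. 181.]
[776.2 136.7 297.6  20.7 -87.4] [218. 112.]
85
[854.9  14.2 104.1  52.9   1.5] [272.  87.]
95
[348.8 168.2 101.4  18.8  89.7] [196. 293.]
[475.5 105.8  69.2  60.5  11.6] [226. 238.]
[728.8  99.9  83.6  78.6   1.5] [233. 131.]
105
[475.4 106.1  68.3  58.9  11.6] [225. 238.]
[731.2  99.9  78.7  78.4   1.5] [233. 131.]
```

```bash
python3 t.py 475.5 105.5 256 11.6
```

```text
shift u [ 2.651 -2.902  1.461] turn u -0.721 | rows>= 2.68 | now [569.3 232.2 313.3] yaw -174.17 tilt 0.45 j6 0.17 F [-0.5 -0.4 -0.4] gap 72.7 t 12.2
```

Request:
apply_moves --plan '[[[0.9,-1.0,0.1,-0.3,-0.75],[1.9,-2.0,0.4,-0.7,-0.75],[2.65,-2.9,0.9,-0.72,-0.75],[2.65,-2.9,1.3,-0.72,-0.75],[2.65,-2.9,1.46,-0.72,-0.75]]]'

```text
time: 12.82
tool_pos: [473.9, 104.2, 255.3]
orientation: [-0.003, -0.1, 0.995, -0.004]
force: [-0.1, -0.0, -0.2]
finger_gap: 74.7
```

```bash
python3 - <<'E'
from m import *
cam("scene"); im=cam("scene")
cv2.imwrite("pics/s9.png",cv2.resize(cv2.cvtColor(im["color"],cv2.COLOR_RGB2BGR)[170:260,290:400],None,fx=6,fy=6,interpolation=2))
E
python3 t.py 475.5 105.5 231 11.6
```

```text
shift u [-0.02   0.011  0.616] turn u -0.006 | rows>= 0.39 | now [474.9 105.1 255.7] yaw -168.45 tilt 0.49 j6 -0.13 F [-0.2 -0.4 -0. ] gap 74.9 t 12.93
```

View pics/s9.png

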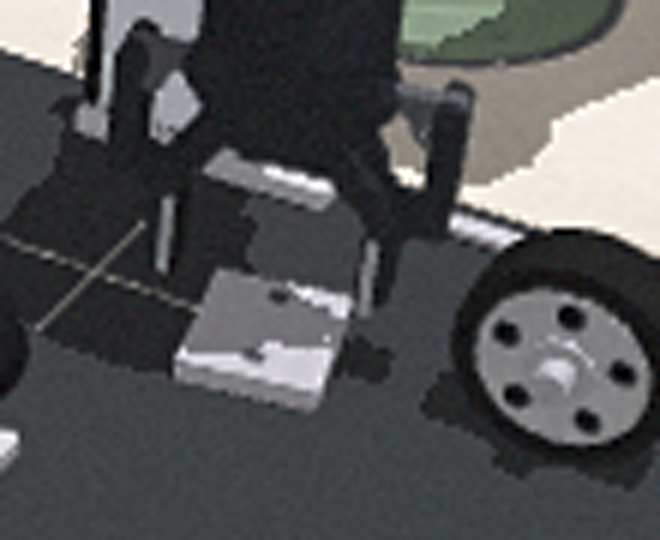

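Request:
apply_moves --plan '[[[-0.02,0,0.35,0,-0.75],[-0.02,0,0.6,0,-0.75],[-0.02,0,0.62,0,-0.75],[-0.02,0,0.62,0,-0.4],[-0.02,0,0.62,0,0.2]]]'

```text
time: 13.55
tool_pos: [475.5, 105.7, 231.4]
orientation: [-0.002, -0.101, 0.995, -0.002]
force: [-2.5, 2.1, 4.9]
finger_gap: 58.3
```

Request:
apply_moves --plan '[[[0,0,0,0,0.2],[0,0,0,0,0.2]]]'

```text
time: 13.8
tool_pos: [475.5, 105.7, 231.5]
orientation: [-0.002, -0.101, 0.995, -0.002]
force: [-1.0, 0.7, 1.4]
finger_gap: 58.3
```

```bash
python3 - <<'E'
from m import *
im=cam("scene")
cv2.imwrite("pics/s10.png",cv2.resize(cv2.cvtColor(im["color"],cv2.COLOR_RGB2BGR)[170:260,290:400],None,fx=6,fy=6,interpolation=2))
E
python3 t.py 646 212.5 340 -10.5
```

```text
shift u [-4.699  1.746 -2.745] turn u 2.762 | rows>= 3.66 | now [475.5 105.7 231.5] yaw -168.4 tilt 0.38 j6 -0.13 F [-1.7  0.4  0.3] gap 58.2 t 13.85
```

View pics/s10.png

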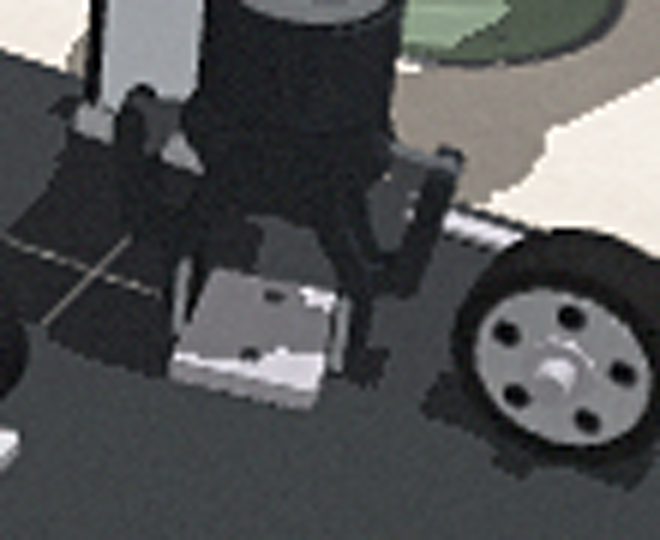

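Request:
apply_moves --plan '[[[0,0,-0.8,0,0.2],[0,0,-1.8,0,0.2],[-0.8,0.3,-2.5,0.6,0.2],[-2.0,0.7,-2.5,1.3,0.2],[-3.0,1.1,-2.5,2.0,0.2]]]'

```text
time: 14.48
tool_pos: [586.1, 173.8, 330.7]
orientation: [-0.001, 0.04, 0.999, -0.003]
force: [0.9, -0.9, -3.7]
finger_gap: 58.3
```

```bash
python3 - <<'E'
from m import *
im=cam("scene")
E
python3 t.py 646 212.5 275 -10.5
```

```text
shift u [-1.325  1.021  1.38 ] turn u 0.731 | rows>= 1.39 | now [589.8 176.3 330.2] yaw 175.35 tilt 0.19 j6 0.25 F [ 8.6  3.3 -2.8] gap 57.9 t 14.53
```

Request:
apply_moves --plan '[[[-0.6,0.5,0.2,0.4,0.2],[-1.15,0.9,0.5,0.73,0.2],[-1.33,1.02,1.0,0.73,0.2],[-1.33,1.02,1.38,0.73,0.2],[-1.33,1.02,1.38,0.73,0.2]]]'

```text
time: 15.15
tool_pos: [644.4, 211.6, 272.4]
orientation: [-0.002, 0.091, 0.996, -0.002]
force: [-0.4, 0.7, -3.7]
finger_gap: 57.9
```

```bash
python3 - <<'E'
from m import *
cam("scene");im=cam("scene")
cv2.imwrite("pics/s11.png",cv2.resize(cv2.cvtColor(im["color"],cv2.COLOR_RGB2BGR)[200:320,280:410],None,fx=5,fy=5,interpolation=2))
E
python3 t.py 645.8 212 250 -10.5
```

```text
shift u [-0.003  0.005  0.625] turn u -0.001 | rows>= 0.4 | now [645.6 211.9 275. ] yaw 169.49 tilt 0.2 j6 0.39 F [ 0.   0.1 -3. ] gap 58.2 t 15.25
```

View pics/s11.png

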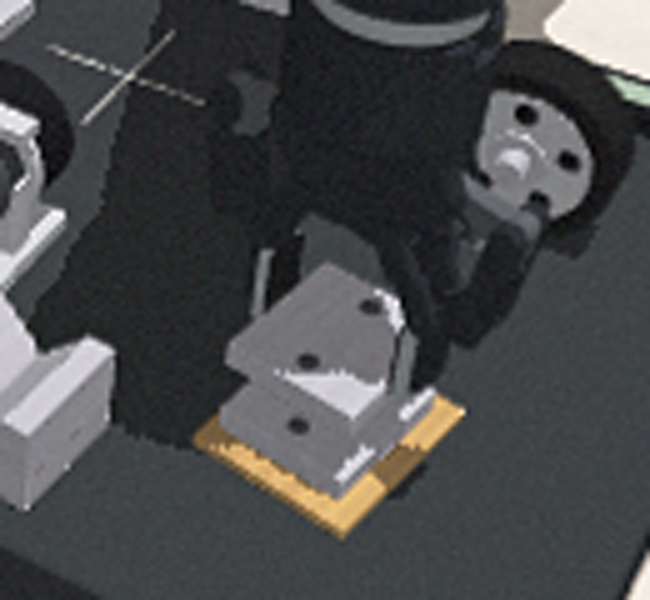

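Request:
apply_moves --plan '[[[0,0,0.3,0,0.2],[0,0,0.5,0,0.2],[0,0,0.6,0,0.2],[0,0,0.64,0,0.2],[0,0,0.64,0,0.2]]]'

```text
time: 15.88
tool_pos: [645.6, 211.9, 249.6]
orientation: [0.001, 0.092, 0.996, -0.002]
force: [0.7, 0.1, -3.9]
finger_gap: 58.0
```

Request:
apply_moves --plan '[[[0,0,0,0,-0.3],[0,0,0,0,-0.75],[0,0,0,0,-0.75],[0,0,-1.0,0,-0.75],[0,0,-1.9,0,-0.75]]]'

```text
time: 16.5
tool_pos: [645.7, 212.1, 326.9]
orientation: [0.001, 0.092, 0.996, -0.002]
force: [2.0, 0.9, 0.4]
finger_gap: 75.0
```

```bash
python3 - <<'E'
from m import *
cam("scene");im=cam("scene")
cv2.imwrite("pics/s12.png",cv2.resize(cv2.cvtColor(im["color"],cv2.COLOR_RGB2BGR)[200:320,280:410],None,fx=5,fy=5,interpolation=2))
E
python3 t.py 474.5 -82 330 -0.5
```

```text
shift u [ 2.908e+00 -8.028e+00 -2.000e-03] turn u -1.25 | rows>= 5.46 | now [647.4 212.5 331.3] yaw 169.5 tilt 0.58 j6 0.39 F [ 0.5  0.3 -0.3] gap 74.6 t 16.6
```

View pics/s12.png

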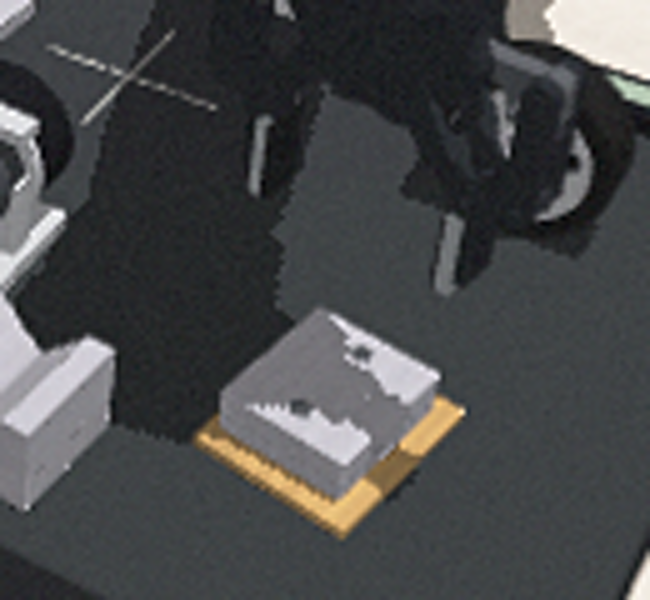

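Request:
apply_moves --plan '[[[0.6,-1.4,-0.2,-0.3,-0.75],[1.1,-2.9,-0.2,-0.6,-0.75],[1.6,-4.4,-0.2,-0.9,-0.75],[2.1,-5.9,-0.2,-1.25,-0.75],[2.6,-7.2,-0.2,-1.25,-0.75]]]'

```text
time: 17.23
tool_pos: [491.4, -53.3, 338.0]
orientation: [0.005, 0.004, 1.0, -0.001]
force: [0.4, -0.7, 0.0]
finger_gap: 74.8
```

```bash
python3 - <<'E'
from m import *
cam("scene");im=cam("top")
for p in plates(im)[:]: 
  if abs(p[0][3]-60)<5:print(*p)
for p in plates(im,90)[:]: 
  if abs(p[0][3]-61)<5 and p[0][1]>180:print("pile",*p)
hsv=cv2.cvtColor(im["color"],cv2.COLOR_RGB2HSV)
save(im,"pics/t5.png")
E
python3 t.py 474.5 -82 256 -0.5
```

```text
[ 527.8 -413.    63.2   56.1  -85.6] [449. 222.]
pile [644.8 209.8  76.4  64.3  -9.9] [183. 164.]
shift u [ 0.393 -0.672  2.043] turn u -0.047 | rows>= 1.4 | now [490.  -55.1 337.8] yaw 179.13 tilt 0.49 j6 -0.25 F [ 0.5  0.1 -0.2] gap 74.4 t 17.32
```

View pics/t5.png

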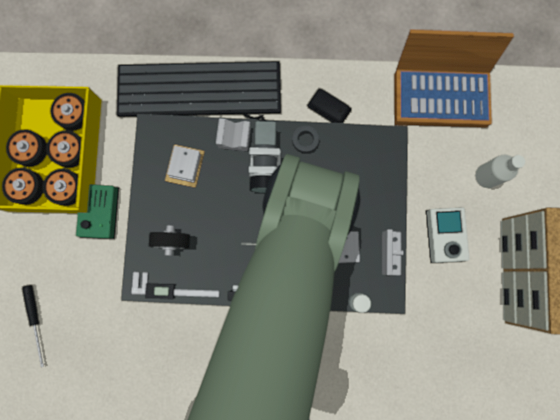

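Request:
apply_moves --plan '[[[0.2,-0.35,0.3,0.1,-0.75],[0.39,-0.65,1.0,0.1,-0.75],[0.39,-0.65,1.7,0.1,-0.75],[0.39,-0.65,2.0,0.1,-0.75],[0.39,-0.65,2.04,0.1,-0.75]]]'

```text
time: 17.95
tool_pos: [474.7, -80.7, 255.7]
orientation: [0.004, 0.014, 1.0, -0.001]
force: [-0.2, 1.2, 0.3]
finger_gap: 74.9
```

```bash
python3 - <<'E'
from m import *
cam("scene"); im=cam("scene")
cv2.imwrite("pics/s13.png",cv2.resize(cv2.cvtColor(im["color"],cv2.COLOR_RGB2BGR)[140:240,210:330],None,fx=6,fy=6,interpolation=2))
E
python3 t.py 474.3 -81 231 -1.5
```

```text
shift u [ 0.027 -0.001  0.64 ] turn u -0.017 | rows>= 0.41 | now [475.2 -80.9 256.6] yaw 178.36 tilt 0.54 j6 -0.29 F [ 0.9 -0.6  0.9] gap 74.7 t 18.05
```

View pics/s13.png

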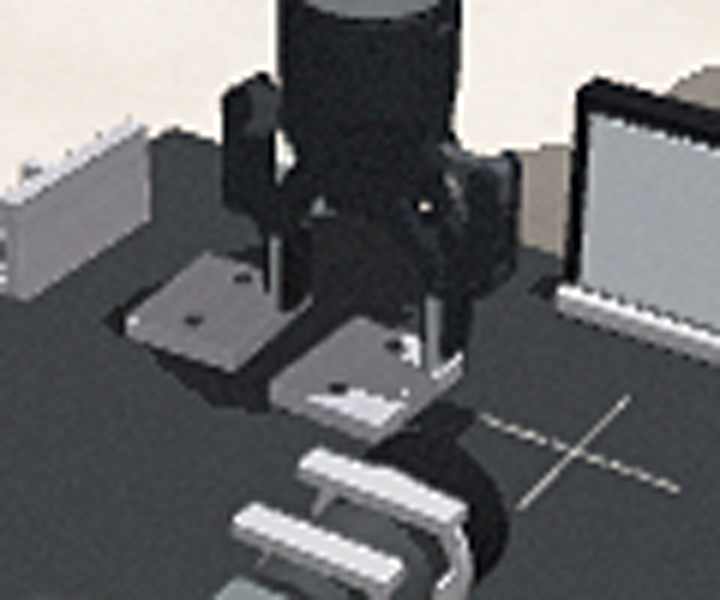

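Request:
apply_moves --plan '[[[0.02,0,0.35,0,-0.75],[0.02,0,0.6,0,-0.75],[0.02,0,0.64,0,-0.75],[0.02,0,0.64,0,-0.4],[0.02,0,0.64,0,0.2]]]'

```text
time: 18.68
tool_pos: [474.5, -81.0, 231.4]
orientation: [0.004, 0.014, 1.0, -0.001]
force: [-2.0, 0.4, 4.3]
finger_gap: 58.3
```

Request:
apply_moves --plan '[[[0,0,0,0,0.2],[0,0,0,0,0.2]]]'

```text
time: 18.92
tool_pos: [474.5, -81.0, 231.5]
orientation: [0.004, 0.014, 1.0, -0.001]
force: [-1.1, 0.5, -0.7]
finger_gap: 58.2
```

```bash
python3 - <<'E'
from m import *
im=cam("scene")
cv2.imwrite("pics/s14.png",cv2.resize(cv2.cvtColor(im["color"],cv2.COLOR_RGB2BGR)[140:240,210:330],None,fx=6,fy=6,interpolation=2))
E
python3 t.py 646 212.5 345 -10.5
```

```text
shift u [-4.101  7.449 -2.823] turn u 1.107 | rows>= 5.73 | now [474.5 -81.  231.5] yaw 178.36 tilt 0.53 j6 -0.29 F [-0.9  0.3 -0.5] gap 58.4 t 18.98
```

View pics/s14.png

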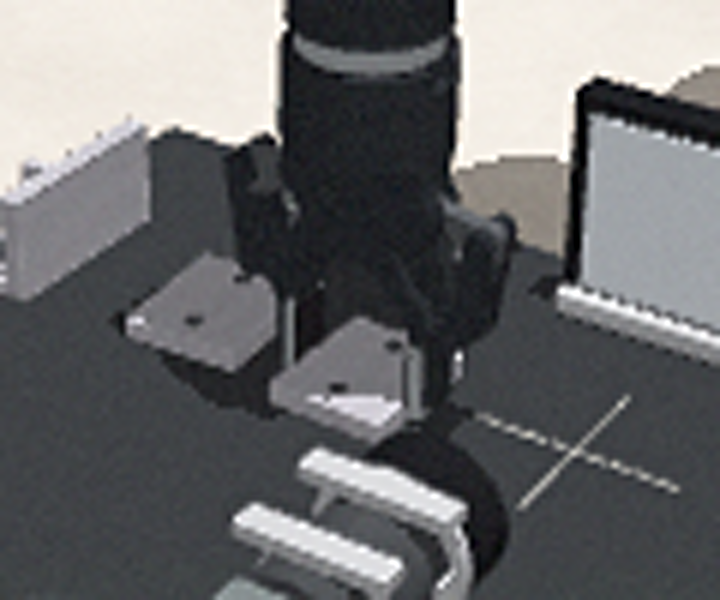

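Request:
apply_moves --plan '[[[0,0,-0.8,0,0.2],[0,0,-1.9,0,0.2],[-0.5,0.9,-2.8,0.1,0.2],[-1.2,2.2,-2.9,0.4,0.2],[-1.9,3.5,-2.9,0.7,0.2]]]'

```text
time: 19.6
tool_pos: [554.3, 58.3, 348.4]
orientation: [0.005, 0.064, 0.998, -0.001]
force: [1.7, -0.3, -4.0]
finger_gap: 58.0
```

Request:
apply_moves --plan '[[[-0.6,1.1,0.0,0.2,0.2],[-1.3,2.3,0.0,0.4,0.2],[-1.8,3.3,0.0,0.4,0.2],[-2.0,3.6,0.0,0.4,0.2]]]'

```text
time: 20.1
tool_pos: [652.8, 193.5, 347.4]
orientation: [0.005, 0.091, 0.996, -0.001]
force: [-0.6, -0.6, -2.9]
finger_gap: 58.2
```

```bash
python3 - <<'E'
from m import *
cam("scene")
E
python3 t.py 646 213 285 -10.5
```

```text
shift u [0.282 0.44  1.555] turn u 0.01 | rows>= 1.05 | now [653.3 193.8 347.3] yaw 169.58 tilt 0.57 j6 0.36 F [ 1.8  1.3 -4.2] gap 58.2 t 20.15
```

Request:
apply_moves --plan '[[[0.2,0.3,0.3,0,0.2],[0.28,0.44,0.9,0,0.2],[0.28,0.44,1.4,0,0.2],[0.28,0.44,1.55,0,0.2],[0.28,0.44,1.55,0,0.2]]]'

```text
time: 20.78
tool_pos: [645.5, 212.7, 284.6]
orientation: [0.004, 0.091, 0.996, -0.001]
force: [0.0, -0.4, -3.4]
finger_gap: 58.1
```

```bash
python3 - <<'E'
from m import *
cam("scene");im=cam("scene")
cv2.imwrite("pics/s15.png",cv2.resize(cv2.cvtColor(im["color"],cv2.COLOR_RGB2BGR)[200:320,280:410],None,fx=5,fy=5,interpolation=2))
E
python3 t.py 646 213 261.5 -10.5
```

```text
shift u [0.014 0.002 0.613] turn u 0.008 | rows>= 0.39 | now [646.2 212.9 286. ] yaw 169.56 tilt 0.63 j6 0.39 F [ 0.3  0.1 -2.6] gap 58.1 t 20.88
```

View pics/s15.png

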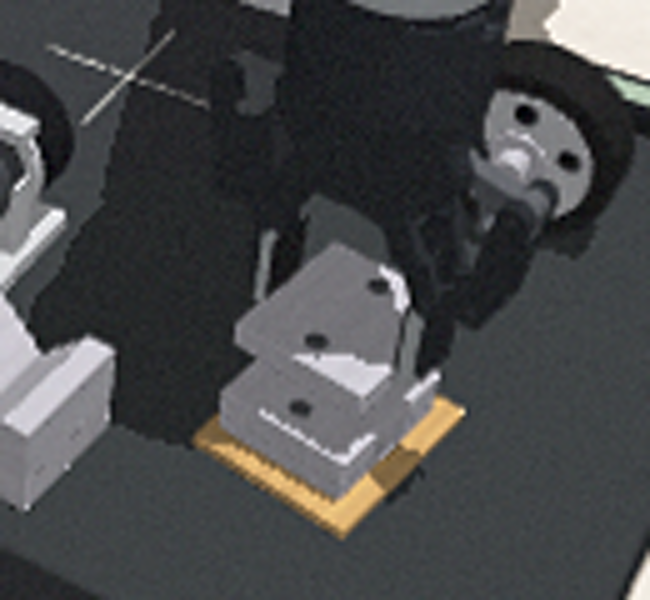

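Request:
apply_moves --plan '[[[0.01,0,0.3,0,0.2],[0.01,0,0.5,0,0.2],[0.01,0,0.58,0,0.2],[0.01,0,0.62,0,0.2],[0.01,0,0.62,0,0.2]]]'

```text
time: 21.5
tool_pos: [646.0, 212.9, 261.6]
orientation: [0.006, 0.091, 0.996, -0.0]
force: [-2.8, -0.1, 1.1]
finger_gap: 57.9
```

```bash
python3 t.py 646 213 261.5 -10.5
```

```text
shift u [0.001 0.003 0.002] turn u 0.008 | rows>= 0.01 | now [646.  212.9 261.6] yaw 169.56 tilt 0.63 j6 0.39 F [-2.8 -0.1  1.1] gap 57.9 t 21.5
```

Contact. I release, rise and go on to the last plate.

Request:
apply_moves --plan '[[[0,0,0,0,-0.3],[0,0,0,0,-0.75],[0,0,0,0,-0.75],[0,0,-1.0,0,-0.75],[0,0,-2.0,0,-0.75]]]'

```text
time: 22.12
tool_pos: [645.2, 213.0, 342.4]
orientation: [0.005, 0.091, 0.996, -0.0]
force: [0.6, 0.4, -0.2]
finger_gap: 74.7
```

```bash
python3 - <<'E'
from m import *
cam("scene");im=cam("scene")
cv2.imwrite("pics/s16.png",cv2.resize(cv2.cvtColor(im["color"],cv2.COLOR_RGB2BGR)[200:320,280:410],None,fx=5,fy=5,interpolation=2))
im=cam("top")
for p in plates(im)[:]: 
  if abs(p[0][3]-60)<5:print(*p)
E
python3 t.py 463.5 -171 345 3.8
```

```text
[ 463.5 -171.8   71.6   62.6    1.5] [345. 247.]
[639.5 222.9  61.4  56.8  84.2] [180. 168.]
shift u [  2.755 -10.277  -0.077] turn u -1.78 | rows>= 6.81 | now [646.4 213.3 345. ] yaw 169.56 tilt 1.01 j6 0.39 F [-0.  -0.8 -0.3] gap 75.1 t 22.27
```

View pics/s16.png

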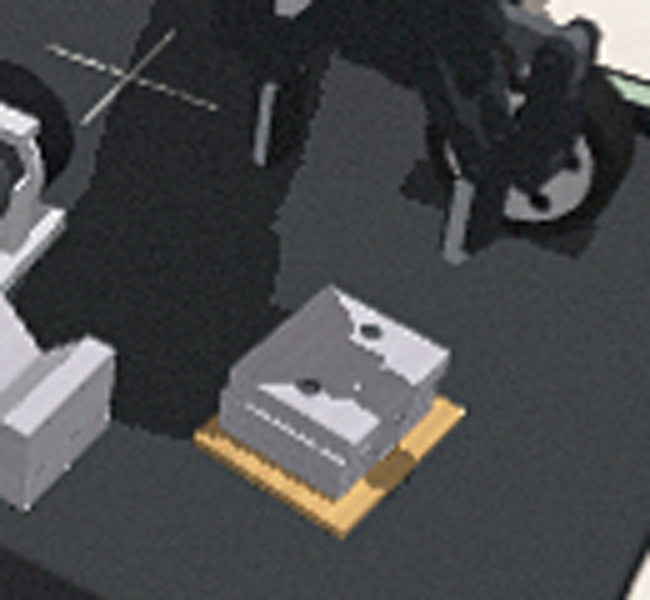

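Request:
apply_moves --plan '[[[0.4,-1.4,-0.1,-0.3,-0.75],[0.8,-2.9,-0.1,-0.6,-0.75],[1.2,-4.4,-0.1,-0.9,-0.75],[1.6,-5.9,-0.1,-1.2,-0.75],[2.0,-7.3,-0.1,-1.5,-0.75]]]'

```text
time: 22.9
tool_pos: [513.4, -60.9, 346.0]
orientation: [0.008, -0.014, 1.0, -0.0]
force: [0.6, -0.6, 0.3]
finger_gap: 74.5
```

```bash
python3 - <<'E'
from m import *
cam("scene");im=cam("top")
for p in plates(im,102)[:]: 
  if p[0][1]>190 and 600<p[0][0]<700:print(*p)
print("board/side check")
E
python3 t.py 463.5 -171 256 3.0
```

```text
[646.3 212.   72.4  61.4 -10. ] [181. 162.]
board/side check
shift u [ 1.31  -2.666  2.233] turn u -0.226 | rows>= 2.38 | now [512.3 -63.2 345.9] yaw -178.81 tilt 0.86 j6 -0.29 F [-0.2  0.6 -0.6] gap 75.0 t 23.0
```

Pile top is at (646.3, 212.0, -10.0°), against the board at (645.8, 211.8, -10.5°). That is good.

Request:
apply_moves --plan '[[[0.6,-1.2,0.1,-0.1,-0.75],[1.1,-2.3,0.6,-0.22,-0.75],[1.31,-2.67,1.4,-0.22,-0.75],[1.31,-2.67,2.1,-0.22,-0.75],[1.31,-2.67,2.23,-0.22,-0.75]]]'

```text
time: 23.62
tool_pos: [462.7, -170.4, 254.0]
orientation: [0.006, -0.026, 1.0, 0.0]
force: [-0.3, -0.2, -0.5]
finger_gap: 74.7
```

```bash
python3 - <<'E'
from m import *
cam("scene"); im=cam("scene")
cv2.imwrite("pics/s17.png",cv2.resize(cv2.cvtColor(im["color"],cv2.COLOR_RGB2BGR)[140:240,190:310],None,fx=6,fy=6,interpolation=2))
E
python3 t.py 463.5 -171 231 3.0
```

```text
shift u [ 0.012 -0.01   0.615] turn u -0.002 | rows>= 0.39 | now [ 463.6 -170.6  255.6] yaw -177.01 tilt 0.79 j6 -0.56 F [ 0.4 -0.1  0.3] gap 74.8 t 23.73
```

View pics/s17.png

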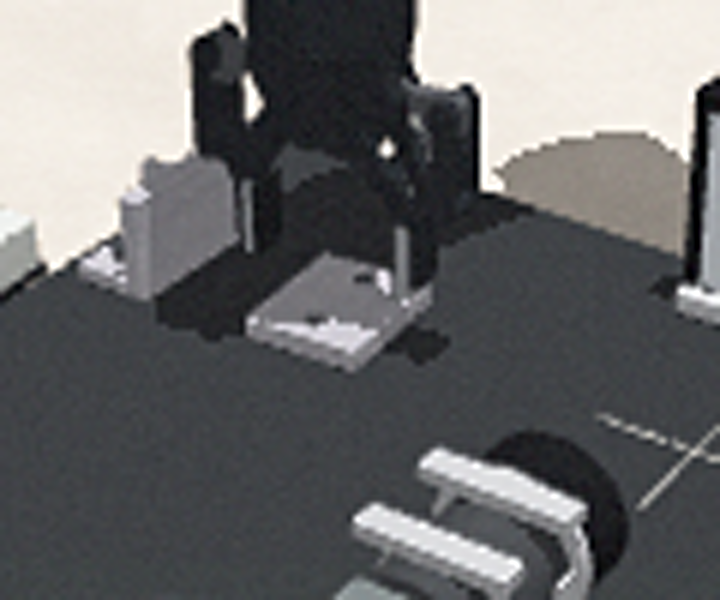

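Request:
apply_moves --plan '[[[0.01,0,0.35,0,-0.75],[0.01,0,0.6,0,-0.75],[0.01,0,0.62,0,-0.75],[0.01,0,0.62,0,-0.4],[0.01,0,0.62,0,0.2]]]'

```text
time: 24.35
tool_pos: [463.6, -170.8, 231.6]
orientation: [0.007, -0.026, 1.0, -0.001]
force: [-1.9, 0.0, 4.2]
finger_gap: 58.3
```

Request:
apply_moves --plan '[[[0,0,0,0,0.2],[0,0,0,0,0.2]]]'

```text
time: 24.6
tool_pos: [463.6, -170.8, 231.6]
orientation: [0.007, -0.026, 1.0, -0.001]
force: [-1.3, -0.3, 0.5]
finger_gap: 58.4
```

Request:
apply_moves --plan '[[[0,0,-0.8,0,0.2],[0,0,-1.9,0,0.2],[-0.3,0.8,-2.8,0.1,0.2],[-0.8,2.2,-3.0,0.4,0.2],[-1.3,3.6,-3.0,0.7,0.2]]]'

```text
time: 25.22
tool_pos: [506.8, -22.9, 352.8]
orientation: [0.008, 0.024, 1.0, -0.0]
force: [1.1, 0.0, -4.2]
finger_gap: 58.4
```

```bash
python3 - <<'E'
from m import *
im=cam("scene"); save(im,"pics/s18.png")
E
python3 t.py 646 212.5 345 -10.5
```

```text
shift u [-3.214  5.861  0.282] turn u 1.016 | rows>= 4.28 | now [507.7 -16.5 352.4] yaw 177.63 tilt 1.05 j6 -0.14 F [ 2.5  6.1 -3.7] gap 57.7 t 25.27
```

View pics/s18.png

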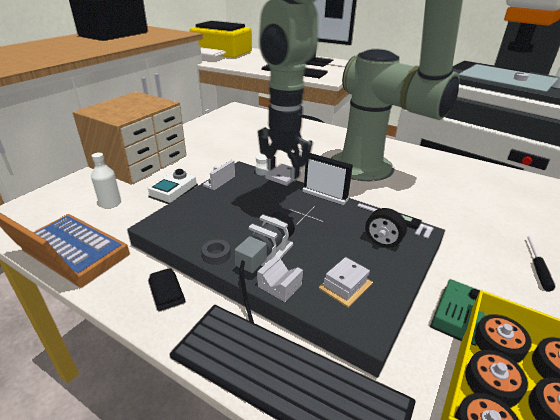

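Request:
apply_moves --plan '[[[-0.8,1.4,-0.1,0.25,0.2],[-1.6,2.8,-0.1,0.5,0.2],[-2.4,4.2,-0.1,0.8,0.2],[-3.0,5.4,0.1,1.0,0.2],[-3.21,5.86,0.2,1.0,0.2]]]'

```text
time: 25.9
tool_pos: [646.5, 215.4, 346.4]
orientation: [0.007, 0.089, 0.996, 0.004]
force: [-1.2, -0.2, -4.3]
finger_gap: 58.4
```

```bash
python3 - <<'E'
from m import *
cam("scene");cam("scene")
E
python3 t.py 646 212.3 300 -10.5
```

```text
shift u [ 0.004 -0.08   1.143] turn u 0.044 | rows>= 0.73 | now [646.  215.1 345.7] yaw 169.85 tilt 0.92 j6 0.39 F [ 0.4 -0.2 -3.8] gap 58.1 t 26.0
```

Request:
apply_moves --plan '[[[0,-0.08,0.4,0.04,0.2],[0,-0.08,1.0,0.04,0.2],[0,-0.08,1.2,0.04,0.2],[0,-0.08,1.3,0.04,0.2],[0,-0.08,1.3,0.04,0.2]]]'

```text
time: 26.62
tool_pos: [646.3, 211.9, 294.1]
orientation: [0.007, 0.092, 0.996, 0.004]
force: [-0.4, -0.5, -2.6]
finger_gap: 58.0
```

```bash
python3 - <<'E'
from m import *
cam("scene");im=cam("scene")
cv2.imwrite("pics/s19.png",cv2.resize(cv2.cvtColor(im["color"],cv2.COLOR_RGB2BGR)[200:320,280:410],None,fx=5,fy=5,interpolation=2))
E
python3 t.py 646 212.3 273.5 -10.5
```

```text
shift u [ 0.022 -0.006  0.529] turn u 0.002 | rows>= 0.34 | now [646.6 212.2 294.7] yaw 169.52 tilt 1.01 j6 0.39 F [ 0.4  0.5 -3.8] gap 58.1 t 26.73
```

View pics/s19.png

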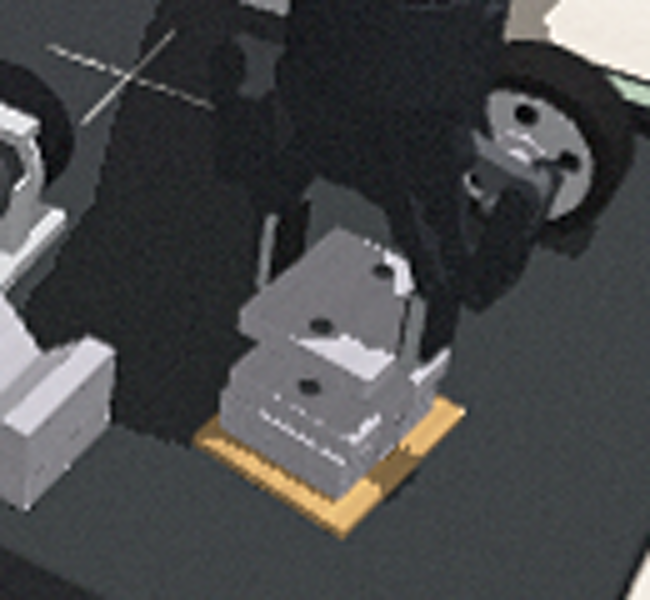

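Request:
apply_moves --plan '[[[0.02,0,0.25,0,0.2],[0.02,0,0.42,0,0.2],[0.02,0,0.5,0,0.2],[0.02,0,0.53,0,0.2],[0.02,0,0.53,0,0.2]]]'

```text
time: 27.35
tool_pos: [645.9, 212.5, 273.9]
orientation: [0.007, 0.091, 0.996, 0.004]
force: [-4.6, -0.1, 1.2]
finger_gap: 58.5
```

```bash
python3 t.py 646 212.3 273.5 -10.5
```

```text
shift u [-0.004 -0.005  0.01 ] turn u 0.002 | rows>= 0.01 | now [645.9 212.5 273.9] yaw 169.52 tilt 0.99 j6 0.39 F [-4.6 -0.1  1.2] gap 58.5 t 27.35
```

Request:
apply_moves --plan '[[[0,0,0,0,-0.3],[0,0,0,0,-0.75],[0,0,0,0,-0.75],[0,0,-1.0,0,-0.75],[0,0,-2.0,0,-0.75]]]'

```text
time: 27.98
tool_pos: [644.8, 211.9, 354.6]
orientation: [0.007, 0.091, 0.996, 0.004]
force: [0.1, -0.4, -0.8]
finger_gap: 74.9
```

Request:
apply_moves --plan '[[[1.3,-0.2,0,0,-0.75],[2.6,-0.4,0,0,-0.75],[3.0,-0.4,0,0,-0.75],[3.0,-0.4,0,0,-0.75]]]'

```text
time: 28.48
tool_pos: [523.8, 218.4, 353.6]
orientation: [0.008, 0.091, 0.996, 0.005]
force: [1.2, -0.4, 0.5]
finger_gap: 74.3
```

```bash
python3 - <<'E'
from m import *
cam("scene");im=cam("scene");save(im,"pics/s20f.png")
cv2.imwrite("pics/s20.png",cv2.resize(cv2.cvtColor(im["color"],cv2.COLOR_RGB2BGR)[200:320,280:410],None,fx=5,fy=5,interpolation=2))
im=cam("top");save(im,"pics/t20.png")
for p in plates(im,114)[:]: 
  if p[0][1]>190 and 600<p[0][0]<700:print(*p)
for p in plates(im,72)[:]: 
  if abs(p[0][3]-61)<6: print(*p)
E
python3 t.py 465 250 300 0
```

```text
[643.3 213.6  78.   62.7  -9.4] [179. 162.]
[653.2 223.3  81.2  65.3  -9.4] [179. 162.]
shift u [1.654 0.495 1.308] turn u -1.314 | rows>= 1.39 | now [525.5 218.1 353.2] yaw 169.49 tilt 1.1 j6 0.45 F [ 0.  -0.2 -0.3] gap 74.7 t 28.62
```

View pics/s20.png

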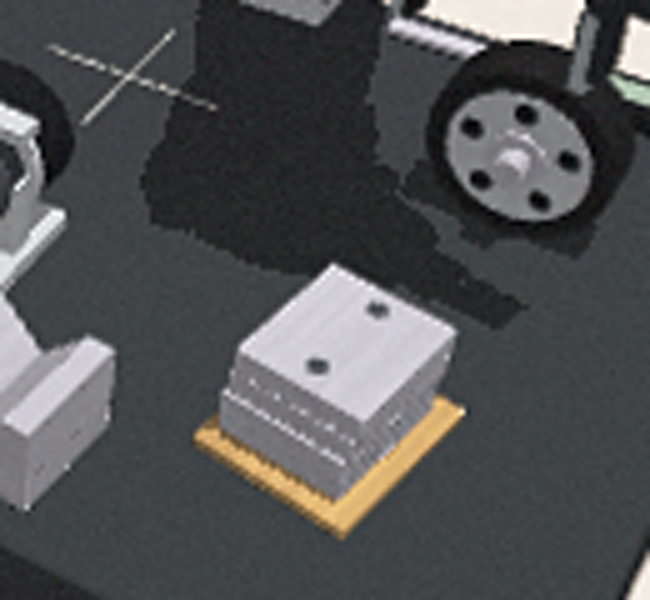

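View pics/t20.png

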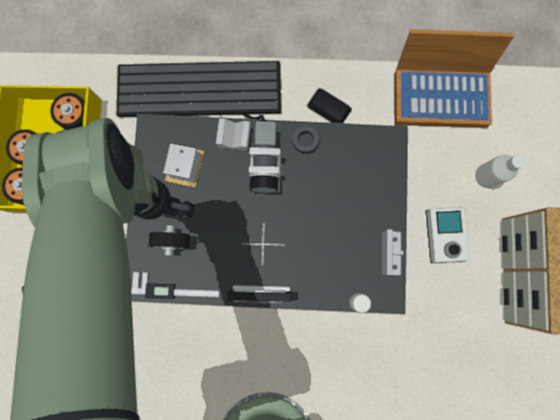

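```bash
cat > w.py <<'E'
from m import *
def wheel(yc,im=None):
    im=im or cam("top"); P=cloud(im)
    sel=(abs(P[...,1]-yc)<75)&(abs(P[...,0]-465)<60)&(P[...,2]>85)&(P[...,2]<156)
    Q=P[sel]; T=Q[Q[:,2]>140]
    g=cv2.cvtColor(im["color"],cv2.COLOR_RGB2GRAY)
    A=P[sel&(g>110)&(P[...,2]>100)&(P[...,2]<120)]
    print("tyre top mean",T.mean(0).round(1),len(T),"rect",[np.round(v,1) for v in cv2.minAreaRect(T[:,:2].astype(np.float32))])
    if len(A):
        a1=A[A[:,0]>T[:,0].mean()];a2=A[A[:,0]<T[:,0].mean()]
        if len(a1) and len(a2): print("axle far",a1.mean(0).round(1),len(a1),"near",a2.mean(0).round(1),len(a2))
    g1=im["color"]; return im
E
python3 - <<'E'
from w import *
im=wheel(227)
p=np.array([465,227.5,105.]); 
for q in ([465,227.5,150],[498,227.5,113],[432,227.5,113],[465,272.5,105],[465,182.5,105]): print(q,proj(im,q).round(1))
cv2.imwrite("pics/w1.png",cv2.resize(cv2.cvtColor(im["color"],cv2.COLOR_RGB2BGR)[210:270,130:210],None,fx=9,fy=9,interpolation=2))
E
```

```text
tyre top mean [464.5 225.8 146.5] 366 rect [array([464.7, 226.4]), array([30.7, 59.9]), np.float64(1.3)]
axle far [490.7 226.7 111. ] 41 near [440.2 227.1 112. ] 56
[465, 227.5, 150] [[164.4 238.7]]
[498, 227.5, 113] [[169.4 225.1]]
[432, 227.5, 113] [[167.7 254.8]]
[465, 272.5, 105] [[149.4 239.6]]
[465, 182.5, 105] [[189.4 240.7]]
```

View pics/w1.png

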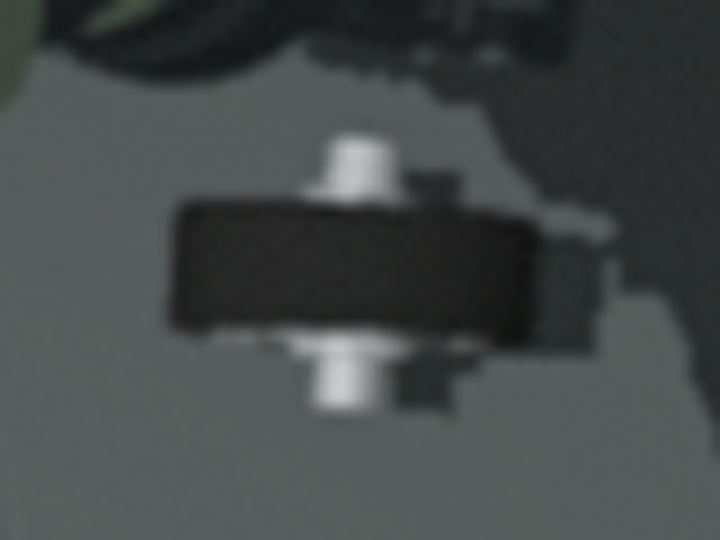

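Request:
apply_moves --plan '[[[0,0,0,1.3,-0.3],[0,0,0,2.6,-0.2],[0,0,0,3.9,-0.2],[0,0,0,5.2,-0.2],[0,0,0,6.5,-0.2]]]'

```text
time: 29.3
tool_pos: [526.7, 217.7, 352.6]
orientation: [0.005, 0.522, 0.853, 0.008]
force: [-0.5, 0.6, 0.6]
finger_gap: 51.2
```

Request:
apply_moves --plan '[[[0,0,0,1.3,-0.2],[0,0,0,2.6,-0.2],[0,0,0,3.4,-0.2],[0,0,0,3.4,-0.2]]]'

```text
time: 29.8
tool_pos: [527.7, 217.6, 352.3]
orientation: [0.003, 0.707, 0.707, 0.009]
force: [-0.5, 0.0, 0.2]
finger_gap: 51.3
```

```bash
cat >> t.py <<'E'
E
sed -i 's/^def pl(x,y,z,yaw=None):/def pl(x,y,z,yaw=None,L=0):/; s/d=R.T@(np.array(\[x,y,z\])-o\["tool_pos"\])/tip=o["tool_pos"]+R[:,2]*L; d=R.T@(np.array([x,y,z])-tip); print("tip",tip.round(1)) if L else 0/' t.py
python3 t.py 465 257 160 90 169
```

```text
tip [530.6 218.9 183.3]
shift u [ 0.946 -1.652  0.561] turn u -0.008 | rows>= 1.27 | now [527.7 217.6 352.3] yaw 89.94 tilt 1.09 j6 1.83 F [-0.5  0.   0.2] gap 51.3 t 29.8
```

Request:
apply_moves --plan '[[[0.4,-0.8,0.0,0,-0.2],[0.95,-1.4,0.0,0,-0.2],[0.95,-1.65,0.3,0,-0.2],[0.95,-1.65,0.45,0,-0.2],[0.95,-1.65,0.45,0,-0.2]]]'

```text
time: 30.42
tool_pos: [462.7, 255.6, 333.1]
orientation: [0.003, 0.707, 0.707, 0.009]
force: [0.0, 0.8, -0.3]
finger_gap: 51.1
```

```bash
python3 - <<'E'
from m import *
cam("scene");im=cam("scene")
cv2.imwrite("pics/s21.png",cv2.resize(cv2.cvtColor(im["color"],cv2.COLOR_RGB2BGR)[130:270,330:480],None,fx=4,fy=4,interpolation=2))
im=cam("top")
cv2.imwrite("pics/t21.png",cv2.resize(cv2.cvtColor(im["color"],cv2.COLOR_RGB2BGR)[180:300,110:230],None,fx=5,fy=5,interpolation=2))
E
python3 t.py 465 257 92 90 169
```

```text
tip [465.9 257.  164.7]
shift u [-0.013 -0.056  1.817] turn u -0.011 | rows>= 1.16 | now [462.9 255.6 333.7] yaw 89.91 tilt 1.13 j6 1.94 F [-0.4  0.6  0.1] gap 51.3 t 30.57
```

View pics/s21.png

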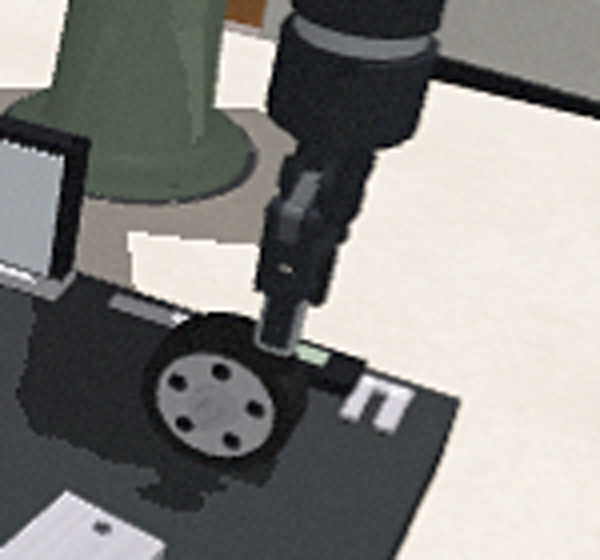

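View pics/t21.png

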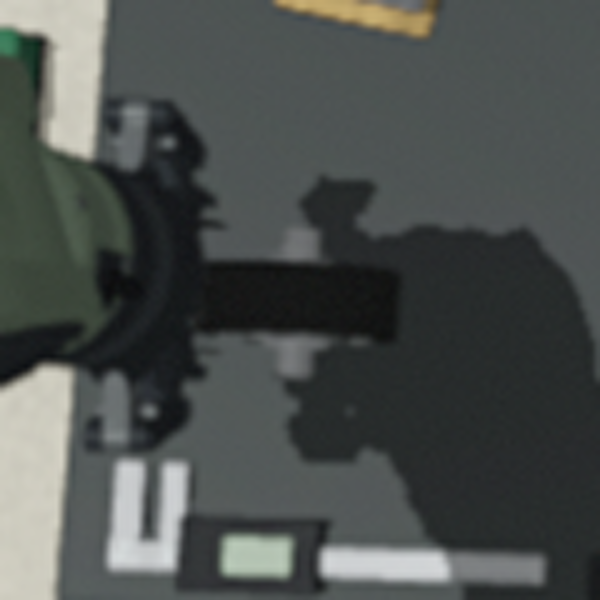

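Request:
apply_moves --plan '[[[-0.01,-0.05,0.6,0,-0.2],[-0.01,-0.05,1.1,0,-0.2],[-0.01,-0.05,1.5,0,-0.2],[-0.01,-0.05,1.75,0,-0.2],[-0.01,-0.05,1.78,0,-0.2]]]'

```text
time: 31.2
tool_pos: [462.3, 255.6, 262.1]
orientation: [0.003, 0.708, 0.706, 0.009]
force: [0.5, 0.3, -0.3]
finger_gap: 51.0
```

```bash
python3 - <<'E'
from m import *
cam("scene");im=cam("scene")
cv2.imwrite("pics/s22.png",cv2.resize(cv2.cvtColor(im["color"],cv2.COLOR_RGB2BGR)[130:270,330:480],None,fx=4,fy=4,interpolation=2))
im=cam("top")
cv2.imwrite("pics/t22.png",cv2.resize(cv2.cvtColor(im["color"],cv2.COLOR_RGB2BGR)[180:300,110:230],None,fx=5,fy=5,interpolation=2))
E
python3 t.py 465 245.5 92 90 169
```

```text
tip [465.8 257.3  94.1]
shift u [-0.294 -0.02   0.048] turn u -0.012 | rows>= 0.19 | now [462.6 255.9 263. ] yaw 89.91 tilt 1.19 j6 1.94 F [ 0.3 -0.7  0.2] gap 51.6 t 31.35
```

View pics/s22.png

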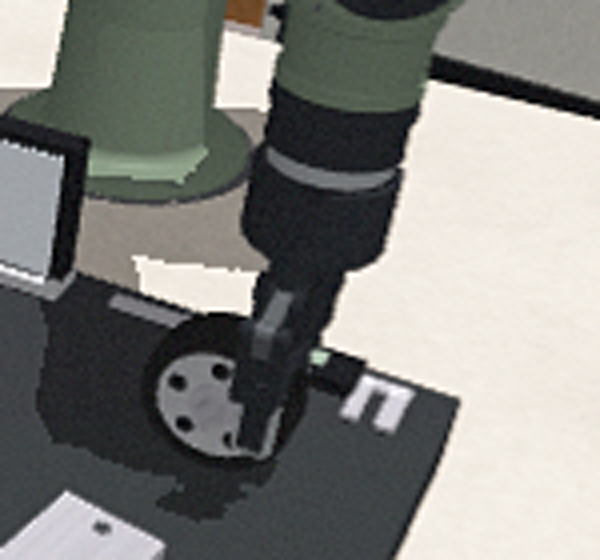

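View pics/t22.png

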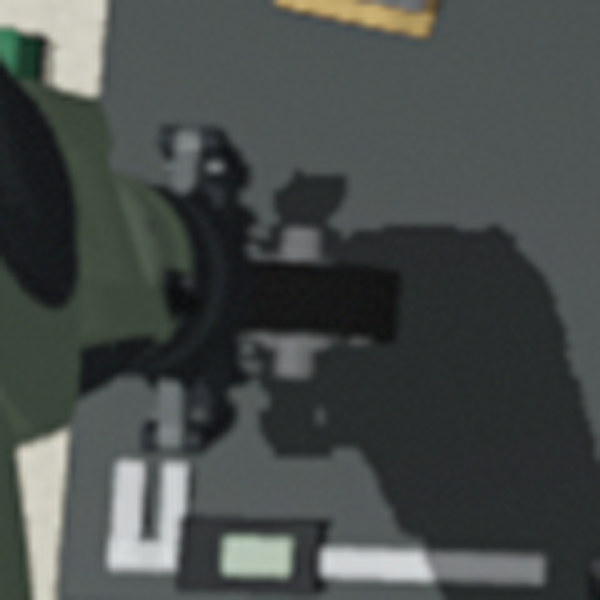

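Request:
apply_moves --plan '[[[-0.12,0,0,0,-0.2],[-0.24,0,0,0,-0.2],[-0.36,0,0,0,-0.2],[-0.5,0,0,0,-0.2],[-0.65,0,0,0,-0.2]]]'

```text
time: 31.98
tool_pos: [462.5, 229.4, 262.8]
orientation: [0.004, 0.708, 0.706, 0.01]
force: [0.9, -0.0, -0.1]
finger_gap: 50.9
```

```bash
python3 - <<'E'
from w import *
im=wheel(215)
cv2.imwrite("pics/t23.png",cv2.resize(cv2.cvtColor(im["color"],cv2.COLOR_RGB2BGR)[180:300,110:230],None,fx=5,fy=5,interpolation=2))
E
python3 t.py 465 230 92 90 169
```

```text
tyre top mean [463.8 206.6 146.5] 292 rect [array([465.1, 208.2]), array([116.1,  51.2]), np.float64(0.2)]
axle far [491.4 209.8 111.4] 14 near [441.1 211.  113.5] 27
tip [465.6 230.1  93.7]
shift u [-0.003 -0.016  0.043] turn u -0.017 | rows>= 0.03 | now [462.4 228.9 262.7] yaw 89.86 tilt 1.16 j6 1.89 F [-0.2 -0.7 -0.3] gap 51.3 t 32.02
```

View pics/t23.png

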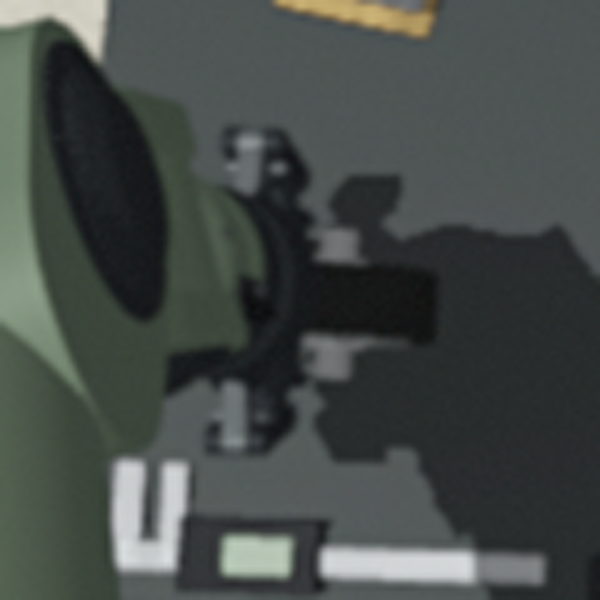

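Request:
apply_moves --plan '[[[-0.2,0,0,0,-0.2],[-0.4,0,0,0,-0.2],[-0.6,0,0,0,-0.2],[-0.8,0,0,0,-0.2],[-1.0,0,0,0,-0.2]]]'

```text
time: 32.65
tool_pos: [462.3, 188.3, 262.4]
orientation: [0.004, 0.708, 0.706, 0.009]
force: [0.2, 0.0, 0.2]
finger_gap: 51.3
```

Request:
apply_moves --plan '[[[-0.2,0,0,0,-0.2],[-0.4,0,0,0,-0.2],[-0.6,0,0,0,-0.2],[-0.8,0,0,0,-0.2],[-1.0,0,0,0,-0.2]]]'

```text
time: 33.28
tool_pos: [462.2, 147.8, 262.1]
orientation: [0.004, 0.708, 0.706, 0.009]
force: [0.0, 0.1, 0.0]
finger_gap: 51.2
```

```bash
python3 - <<'E'
from w import *
im=wheel(125)
im2=cam("scene")
cv2.imwrite("pics/s24.png",cv2.resize(cv2.cvtColor(im2["color"],cv2.COLOR_RGB2BGR)[130:270,270:420],None,fx=4,fy=4,interpolation=2))
cv2.imwrite("pics/t24.png",cv2.resize(cv2.cvtColor(im["color"],cv2.COLOR_RGB2BGR)[180:300,140:260],None,fx=5,fy=5,interpolation=2))
E
python3 t.py 465 110 92 90 169
```

```text
tyre top mean [460.9 122.5 145.9] 218 rect [array([463.8, 124.5]), array([ 49.9, 118. ]), np.float64(88.9)]
axle far [491.6 127.2 111.5] 10 near [439.3 129.  111.7] 22
tip [465.3 148.8  93.1]
shift u [-0.97  -0.006  0.021] turn u -0.025 | rows>= 0.62 | now [462.2 147.6 262.1] yaw 89.8 tilt 1.15 j6 1.73 F [-0.5 -0.2 -0.3] gap 51.0 t 33.38
```

View pics/t24.png

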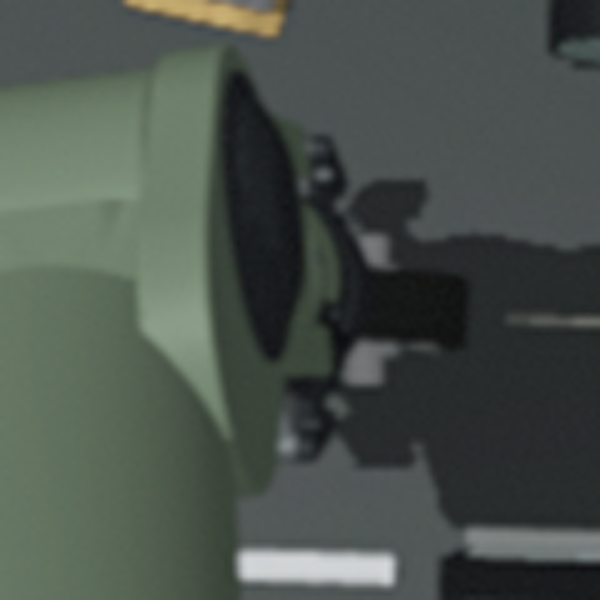

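View pics/s24.png

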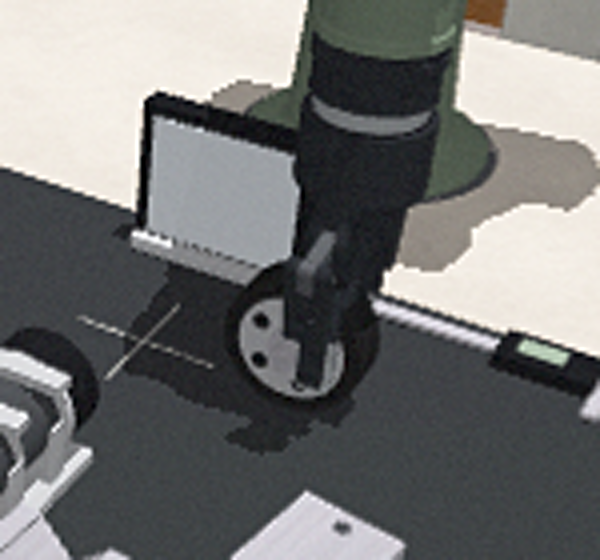

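Request:
apply_moves --plan '[[[-0.2,0,0,0,-0.2],[-0.4,0,0,0,-0.2],[-0.6,0,0,0,-0.2],[-0.8,0,0,0,-0.2],[-1.0,0,0,0,-0.2]]]'

```text
time: 34.0
tool_pos: [462.1, 107.0, 261.8]
orientation: [0.004, 0.708, 0.706, 0.009]
force: [-0.3, 0.4, 0.1]
finger_gap: 51.2
```

Request:
apply_moves --plan '[[[-0.2,0,0,0,-0.2],[-0.4,0,0,0,-0.2],[-0.6,0,0,0,-0.2],[-0.75,0,0,0,-0.2],[-0.85,0,0,0,-0.2]]]'

```text
time: 34.62
tool_pos: [461.9, 72.6, 261.6]
orientation: [0.004, 0.708, 0.706, 0.009]
force: [0.9, -0.3, -0.3]
finger_gap: 51.1
```

```bash
python3 - <<'E'
from w import *
im=wheel(45)
im2=cam("scene")
cv2.imwrite("pics/s25.png",cv2.resize(cv2.cvtColor(im2["color"],cv2.COLOR_RGB2BGR)[130:270,250:400],None,fx=4,fy=4,interpolation=2))
cv2.imwrite("pics/t25.png",cv2.resize(cv2.cvtColor(im["color"],cv2.COLOR_RGB2BGR)[180:300,180:300],None,fx=5,fy=5,interpolation=2))
E
python3 t.py 465 39.3 92 90 169
```

```text
tyre top mean [462.9  30.8 144.7] 102 rect [array([463.5,  31. ]), array([18.6, 31.7]), np.float64(87.2)]
tip [465.1  73.9  92.6]
shift u [-0.865  0.001  0.008] turn u -0.029 | rows>= 0.55 | now [462.   72.7 261.5] yaw 89.77 tilt 1.14 j6 1.57 F [-0.7 -0.1  0.3] gap 51.0 t 34.73
```

View pics/t25.png

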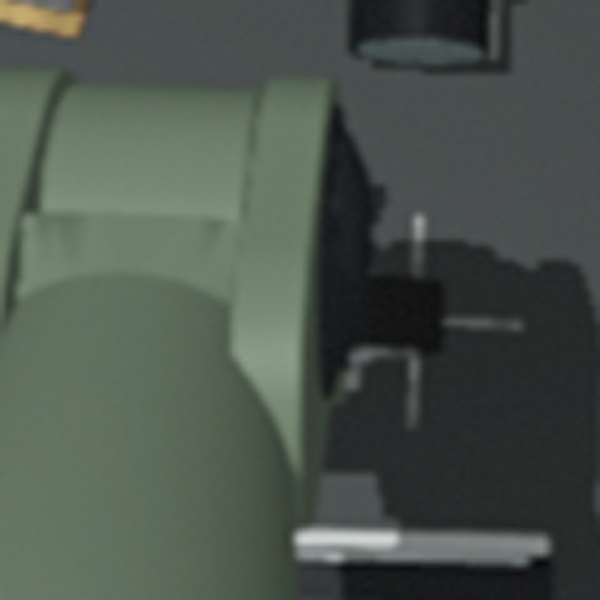

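View pics/s25.png

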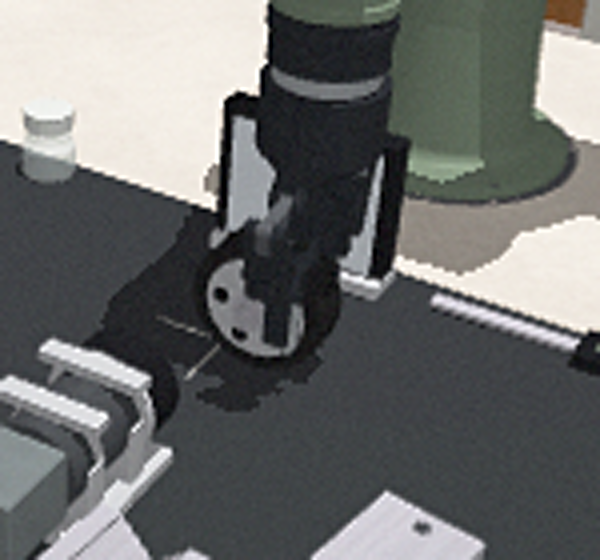

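```bash
python3 - <<'E'
from h import *
im=cam("top")
for y in (48,50,52,54): print(y, max(proj(im,[465,y-45*np.cos(a),105+45*np.sin(a)])[0][0] for a in np.linspace(-.6,.6,13)))
E
```

```text
48 269.5082647474766
50 268.614981085022
52 267.7217035811783
54 266.8284328364533
```

Request:
apply_moves --plan '[[[-0.12,0,0,0,-0.2],[-0.24,0,0,0,-0.2],[-0.36,0,0,0,-0.2],[-0.46,0,0,0,-0.2],[-0.55,0,0,0,-0.2]]]'

```text
time: 35.4
tool_pos: [461.9, 50.5, 261.4]
orientation: [0.004, 0.709, 0.706, 0.009]
force: [1.1, 0.0, -0.2]
finger_gap: 51.3
```

```bash
cat > fr.py <<'E'
from h import *
from scipy.optimize import brentq
def frontpx(im,y,x=464.5):
    return max(proj(im,[x,y-45*np.cos(a),105+45*np.sin(a)])[0][0] for a in np.linspace(-.6,.6,13))
def yfront(im,px): return brentq(lambda y: frontpx(im,y)-px,-300,200)
E
python3 - <<'E'
from fr import *
im=cam("top")
# rim edge: rows 238..246 dark tyre vs granite
c=im["color"].astype(int).sum(2)
for r in (236,238,240,242): print(c[r,262:300])
cv2.imwrite("pics/t26.png",cv2.resize(cv2.cvtColor(im["color"],cv2.COLOR_RGB2BGR)[200:280,220:300],None,fx=7,fy=7,interpolation=2))
E
python3 t.py 465 39.3 92 90 169
```

```text
[ 78  81  86  86  99  90  78  75  60  68  67  67  77  78  89 109 121 119
 119 124 122 121 124 119 121 125 120 122 118 122 120 122 119 116 119 122
 121 121]
[ 82  79  79  82  90  84  72  64  62  57  58  53  54  56  56  93 116 118
 116 122 121 124 118 124 120 123 120 125 125 119 123 121 120 121 121 120
 127 123]
[ 85  83  79  86  84  77  74  68  61  67  52  61  52  52  65  94 120 122
 123 118 118 121 123 118 117 122 119 121 120 118 126 121 123 122 119 126
 123 123]
[ 83  77  81  77  81  81  71  71  64  54  61  61  55  53  61 107 123 123
 122 120 116 122 119 119 121 122 124 119 121 125 121 123 127 120 122 122
 121 119]
tip [465.1  51.4  92.4]
shift u [-0.303 -0.001  0.009] turn u -0.031 | rows>= 0.19 | now [461.9  50.3 261.4] yaw 89.75 tilt 1.14 j6 1.52 F [0.4 0.1 0.8] gap 51.2 t 35.45
```

View pics/t26.png

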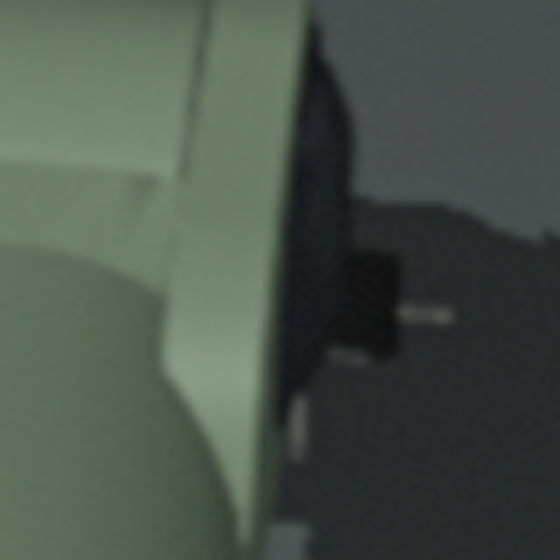

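Request:
apply_moves --plan '[[[-0.07,0,0,0,-0.2],[-0.13,0,0,0,-0.2],[-0.18,0,0,0,-0.2],[-0.23,0,0,0,-0.2],[-0.27,0,0,0,-0.2]]]'

```text
time: 36.08
tool_pos: [461.8, 39.4, 261.3]
orientation: [0.004, 0.709, 0.706, 0.009]
force: [0.1, -0.0, 0.6]
finger_gap: 51.2
```

```bash
python3 - <<'E'
from fr import *
for k in range(2):
    im=cam("top")
    c=im["color"].astype(int).sum(2)[237:243,270:295].mean(0); i=[j for j in range(24) if c[j]<88<=c[j+1] and j>3][0]
    px=270+i+(88-c[i])/(c[i+1]-c[i]); print(c.round(),px,yfront(im,px))
cv2.imwrite("pics/t27.png",cv2.resize(cv2.cvtColor(im["color"],cv2.COLOR_RGB2BGR)[200:280,220:300],None,fx=7,fy=7,interpolation=2))
E
python3 t.py 465 39.3 92 90 169
```

```text
[ 84.  82.  79.  78.  83.  88.  78.  66.  59.  57.  58.  69. 104. 120.
 122. 122. 121. 121. 120. 121. 123. 120. 121. 121. 121.] 281.55238095238093 21.021290692243536
[ 81.  86.  81.  78.  84.  89.  79.  66.  61.  59.  52.  66.  96. 117.
 121. 122. 121. 121. 121. 120. 121. 122. 119. 122. 120.] 274.86206896551727 35.999123327437836
tip [465.   40.5  92.4]
shift u [-0.031 -0.001  0.009] turn u -0.033 | rows>= 0.02 | now [461.9  39.4 261.3] yaw 89.74 tilt 1.14 j6 1.5 F [-0.5  0.1 -0. ] gap 51.3 t 36.17
```

Request:
apply_moves --plan '[[[0.1,0,0,0,-0.2],[0.3,0,0,0,-0.2],[0.5,0,0,0,-0.2],[0.6,0,0,0,-0.2],[0.6,0,0,0,-0.2]]]'

```text
time: 36.8
tool_pos: [461.9, 63.8, 261.5]
orientation: [0.004, 0.708, 0.706, 0.009]
force: [-0.2, 0.2, -0.3]
finger_gap: 51.0
```

Request:
apply_moves --plan '[[[0,0,-0.4,0,-0.2],[0,0,-1.2,0,-0.2],[0,0,-2.2,0,-0.2],[0,0,-3.2,0,-0.2],[0,0,-3.5,0,-0.2]]]'

```text
time: 37.42
tool_pos: [460.0, 62.7, 403.8]
orientation: [0.006, 0.708, 0.706, 0.01]
force: [0.2, 1.0, -0.2]
finger_gap: 51.3
```

Request:
apply_moves --plan '[[[1.2,0,0,0,-0.2],[2.6,0,0,0,-0.2],[3.6,0,0,0,-0.2],[3.8,0,0,0,-0.2]]]'

```text
time: 37.92
tool_pos: [460.1, 216.5, 403.7]
orientation: [0.005, 0.707, 0.707, 0.01]
force: [0.1, -0.8, 0.8]
finger_gap: 51.2
```

```bash
python3 - <<'E'
from w import *
cam("scene");im=wheel(20)
for y in (17,19.3,21,23): print(y,proj(im,[[498,y,113],[432,y,113]]).round(1).tolist())
cv2.imwrite("pics/t28.png",cv2.resize(cv2.cvtColor(im["color"],cv2.COLOR_RGB2BGR)[205:280,220:310],None,fx=8,fy=8,interpolation=2))
im2=cam("scene")
cv2.imwrite("pics/s28.png",cv2.resize(cv2.cvtColor(im2["color"],cv2.COLOR_RGB2BGR)[130:310,240:390],None,fx=4,fy=4,interpolation=2)[:600])
E
python3 t.py 465.2 -431 300 90
```

```text
tyre top mean [464.   19.8 146.6] 370 rect [array([464. ,  18.5]), array([30.7, 60.5]), np.float64(1.2)]
axle far [489.6  20.  111.7] 41 near [440.1  19.8 111.8] 55
17 [[263.6, 227.7], [262.7, 257.4]]
19.3 [[262.6, 227.7], [261.6, 257.4]]
21 [[261.8, 227.7], [260.8, 257.4]]
23 [[260.9, 227.6], [259.9, 257.3]]
shift u [-16.148   0.126   2.513] turn u -0.026 | rows>= 10.46 | now [460.3 214.4 404. ] yaw 89.79 tilt 1.28 j6 1.87 F [-1.1 -0.  -0.1] gap 51.4 t 38.08
```

View pics/t28.png

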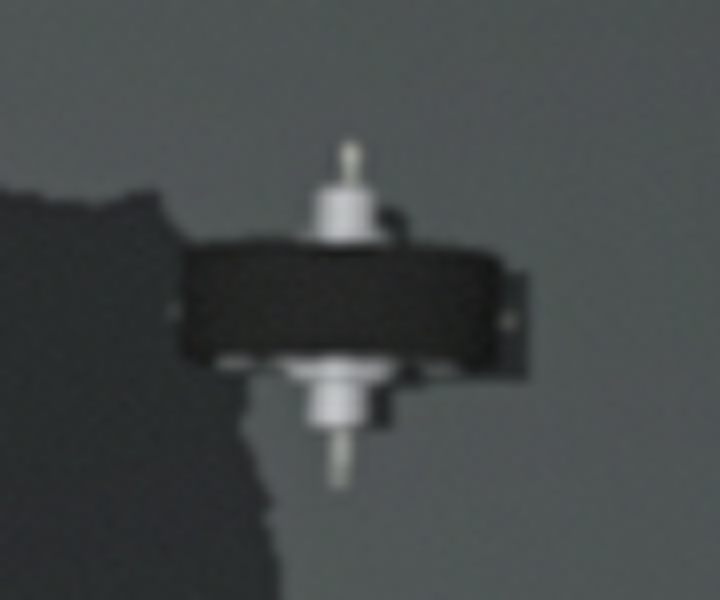

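View pics/s28.png

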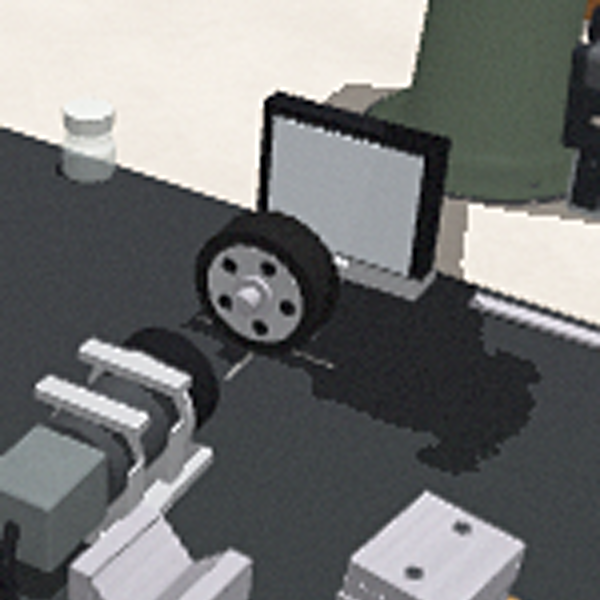

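Request:
apply_moves --plan '[[[-1.4,0,0,0,0.5],[-2.9,0,0,0,1],[-4.4,0,0,0,1],[-5.9,0,0,0,1],[-7.4,0,0,0,1]]]'

```text
time: 38.7
tool_pos: [458.2, -84.8, 402.4]
orientation: [0.006, 0.709, 0.705, 0.01]
force: [0.8, -0.5, 0.2]
finger_gap: 0.1
```

Request:
apply_moves --plan '[[[-1.4,0,0,0,1],[-2.9,0,0,0,1],[-4.4,0,0,0,1],[-5.9,0,0,0,1],[-7.2,0,0,0,1]]]'

```text
time: 39.33
tool_pos: [454.5, -376.2, 400.6]
orientation: [0.006, 0.71, 0.704, 0.009]
force: [0.4, 0.3, -0.8]
finger_gap: 0.2
```

```bash
python3 - <<'E'
from w import *
cam("scene");im=cam("top")
save(im,"pics/t29.png")
E
python3 t.py 465.2 -431 90 90 173
```

```text
tip [ 458.1 -378.2  227.1]
shift u [-1.328  0.123  3.427] turn u -0.1 | rows>= 2.35 | now [ 454.4 -378.7  400.1] yaw 89.2 tilt 1.24 j6 0.76 F [ 1.3  0.8 -0.5] gap 0.0 t 39.42
```

View pics/t29.png

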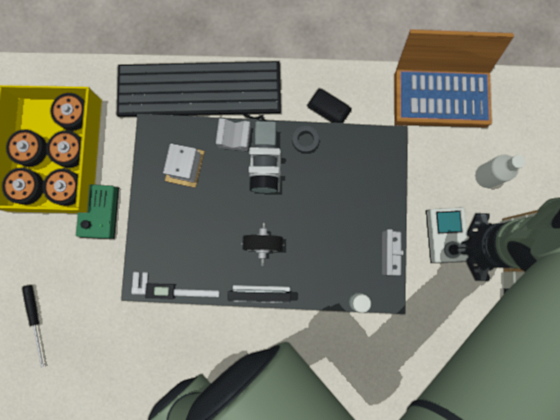

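Request:
apply_moves --plan '[[[-0.7,0.06,0.6,0,1],[-1.2,0.12,1.6,0,1],[-1.33,0.12,2.6,0,1],[-1.33,0.12,3.2,0,1],[-1.33,0.12,3.3,0,1]]]'

```text
time: 40.05
tool_pos: [459.6, -431.0, 265.9]
orientation: [0.004, 0.713, 0.702, 0.009]
force: [1.0, 0.4, 0.9]
finger_gap: -0.2
```

```bash
python3 - <<'E'
from w import *
cam("scene");im=cam("scene")
cv2.imwrite("pics/s30.png",cv2.resize(cv2.cvtColor(im["color"],cv2.COLOR_RGB2BGR)[110:220,120:240],None,fx=6,fy=5.4,interpolation=2)[:600])
im=cam("top")
cv2.imwrite("pics/t30.png",cv2.resize(cv2.cvtColor(im["color"],cv2.COLOR_RGB2BGR)[200:290,410:510],None,fx=6,fy=6,interpolation=2))
E
python3 t.py 465.2 -431 54 90 173
```

```text
tip [ 464.9 -431.5   96.1]
shift u [ 0.011 -0.015  1.052] turn u -0.104 | rows>= 0.67 | now [ 461.1 -431.9  269. ] yaw 89.17 tilt 1.27 j6 0.71 F [-0.2 -0.   0.2] gap 0.2 t 40.2
```

View pics/s30.png

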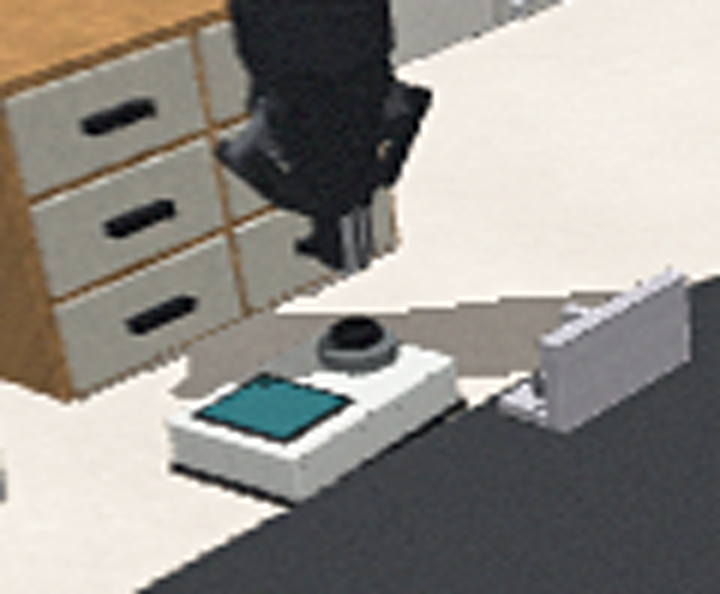

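View pics/t30.png

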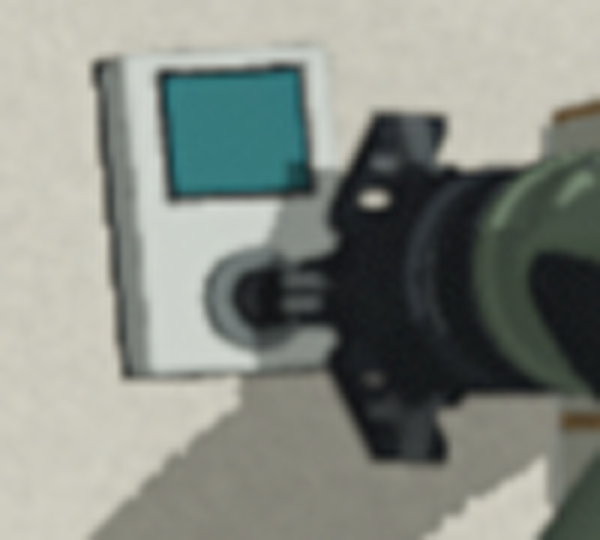

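Request:
apply_moves --plan '[[[0.01,-0.01,0.5,0,1],[0.01,-0.01,0.9,0,1],[0.01,-0.01,1.05,0,1],[0.01,-0.01,1.15,0,1],[0.01,-0.01,1.2,0,1]]]'

```text
time: 40.83
tool_pos: [461.7, -431.3, 224.9]
orientation: [0.008, 0.712, 0.702, 0.008]
force: [-9.2, 9.2, 34.0]
finger_gap: 0.0
```

```bash
python3 t.py 465.2 -431 48 90 173
```

```text
tip [ 465.5 -431.2   52. ]
shift u [ 0.006 -0.011  0.099] turn u -0.104 | rows>= 0.08 | now [ 461.7 -431.3  224.9] yaw 89.17 tilt 1.28 j6 0.71 F [-9.2  9.2 34. ] gap 0.0 t 40.83
```

```bash
python3 - <<'E'
from w import *
im=cam("scene")
cv2.imwrite("pics/s31.png",cv2.resize(cv2.cvtColor(im["color"],cv2.COLOR_RGB2BGR)[140:200,140:210],None,fx=10,fy=9.5,interpolation=2)[:600])
o=robot.get_obs();print(o["tool_pos"],o["force"],o["torque"])
E
```

```text
[ 461.6561984  -431.26361952  225.0638346 ] [-6.66842377  7.38828193 24.41688673] [1.54262639 1.56785621 0.03920417]
```

View pics/s31.png

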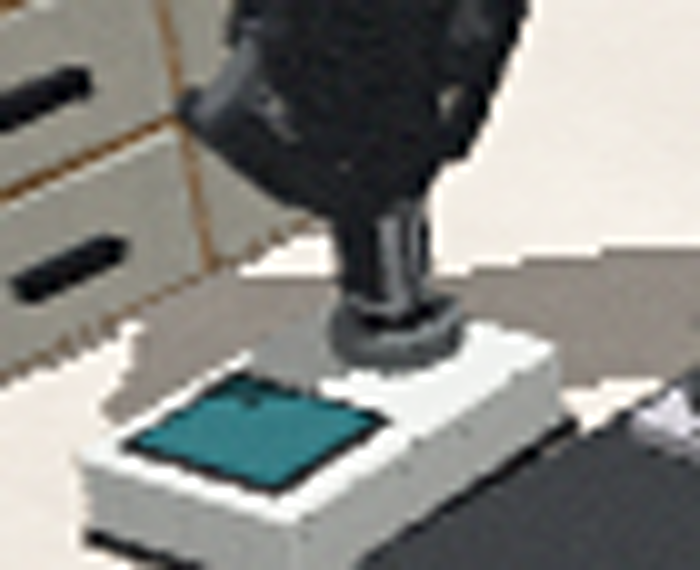

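Request:
apply_moves --plan '[[[0,0,-0.3,0,1],[0,0,-1.0,0,1],[1.0,0,-2.0,0,1],[2.4,0,-2.5,0,1],[3.0,0,-2.5,0,1]]]'

```text
time: 41.5
tool_pos: [461.5, -309.4, 327.4]
orientation: [0.009, 0.712, 0.703, 0.008]
force: [-0.7, -0.1, 0.4]
finger_gap: -0.2
```

```bash
python3 - <<'E'
from w import *
cam("scene");im=cam("top");P=cloud(im)
np.set_printoptions(linewidth=200)
print(P[240:260,440:468,2].round(0).astype(int))
cv2.imwrite("pics/t31.png",cv2.resize(cv2.cvtColor(im["color"],cv2.COLOR_RGB2BGR)[225:275,425:485],None,fx=12,fy=12,interpolation=2))
im=cam("scene");P=cloud(im)
print(P[160:190,165:195,2].round(0).astype(int))
cv2.imwrite("pics/s32.png",cv2.resize(cv2.cvtColor(im["color"],cv2.COLOR_RGB2BGR)[150:200,150:210],None,fx=12,fy=12,interpolation=2))
E
python3 t.py 465.2 -431 48 90 173
```

```text
[[                 475                  479                  480                  485                  490                  493                  496                  498                  501
                   503                  506                  509                  556                  560                  563                  567                  571                  574
                   580                  583                  586                  589                  592                  599                  602                  606                  611
                   614]
 [                 468                  474                  479                  481                  484                  487                  490                  495                  499
                   501                  506                  508                  561                  562                  568                  570                  574                  580
                   582                  586                  588                  592                  597               
[... 28229 characters left out ...]
               35                   34                   32                   30                   27                   24                   24
                    19                   20                   16                   12                   10                    9                    9                    6                    4
                    61                   59                   60]]
tip [ 465.1 -310.7  152.2]
shift u [-3.009 -0.017  2.605] turn u -0.092 | rows>= 2.55 | now [ 461.3 -310.7  325.2] yaw 89.26 tilt 1.27 j6 0.85 F [ 1.1 -0.1 -0.3] gap 0.1 t 41.65<stdin>:4: RuntimeWarning: invalid value encountered in cast
<stdin>:7: RuntimeWarning: invalid value encountered in cast
```

View pics/t31.png

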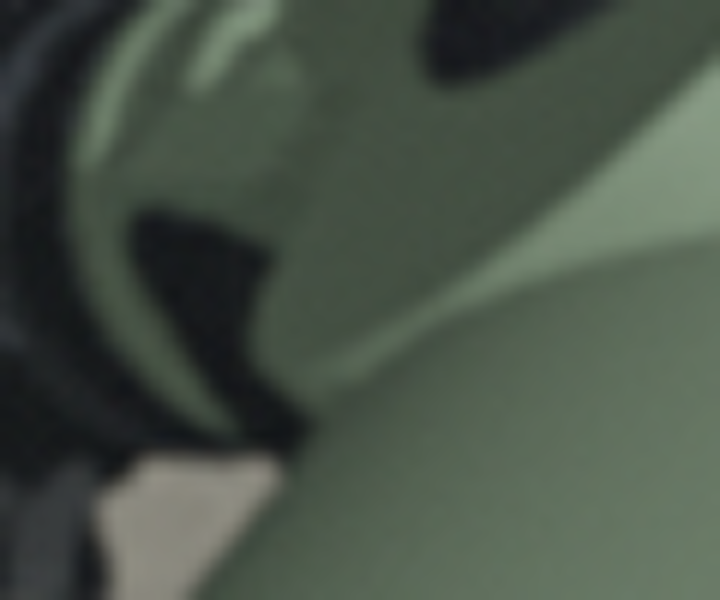

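View pics/s32.png

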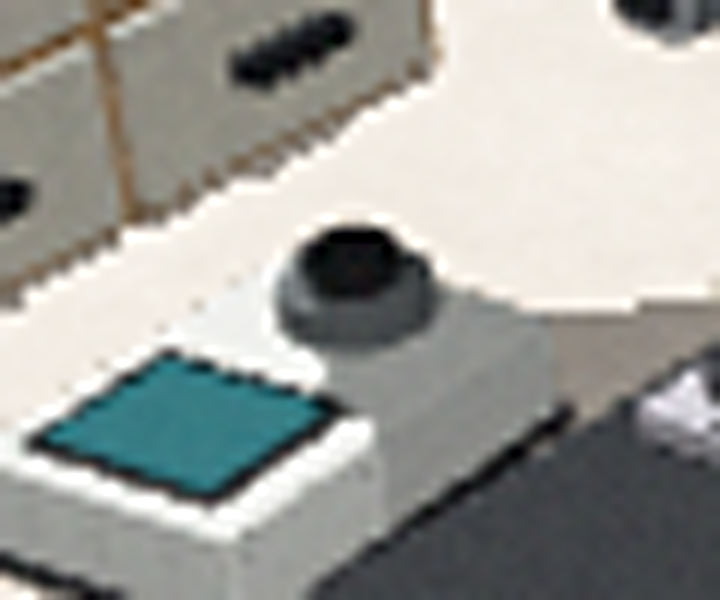

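```bash
python3 - <<'E'
from w import *
im=cam("scene"); print(atz(im,[(179.2,171.8)],58),atz(im,[(179.2,171.8)],54), proj(im,[465.2,-431.6,54]))
E
```

```text
[[ 471.85649756 -420.83825187   58.        ]] [[ 466.77052024 -426.42705313   54.        ]] [[178.34361291 171.16064476]]
```

```bash
python3 t.py 465.5 -429.5 64 90 173
```

```text
tip [ 465.2 -311.7  152. ]
shift u [-2.946e+00  1.000e-03  2.200e+00] turn u -0.101 | rows>= 2.35 | now [ 461.3 -311.6  324.9] yaw 89.19 tilt 1.27 j6 0.85 F [-0.9 -0.5  0.5] gap -0.2 t 41.7
```

Request:
apply_moves --plan '[[[-1.2,0,0,0,1],[-2.4,0,0.6,0,1],[-2.95,0,1.5,0,1],[-2.95,0,2.0,0,1],[-2.95,0,2.1,0,1]]]'

```text
time: 42.32
tool_pos: [460.3, -430.6, 238.0]
orientation: [0.006, 0.713, 0.701, 0.008]
force: [-0.8, -0.1, -0.3]
finger_gap: -0.0
```

Request:
apply_moves --plan '[[[0,0,0.0,0,1]]]'

```text
time: 42.45
tool_pos: [460.3, -431.3, 237.8]
orientation: [0.006, 0.713, 0.701, 0.008]
force: [0.3, -0.6, 1.4]
finger_gap: -0.3
```

```bash
python3 t.py 465.5 -429.5 58 90 173
```

```text
tip [ 463.6 -430.8   64.9]
shift u [0.033 0.044 0.172] turn u -0.12 | rows>= 0.12 | now [ 460.3 -431.3  237.8] yaw 89.04 tilt 1.1 j6 0.71 F [ 0.3 -0.6  1.4] gap -0.3 t 42.45
```

Request:
apply_moves --plan '[[[0.03,0.04,0.1,0,1],[0.03,0.04,0.15,0,1],[0.03,0.04,0.15,0,1]]]'

```text
time: 42.82
tool_pos: [462.2, -430.0, 232.3]
orientation: [0.006, 0.713, 0.701, 0.008]
force: [-0.2, -0.3, -0.7]
finger_gap: 0.1
```

Request:
apply_moves --plan '[[[0,0,0.05,0,1],[0,0,0.05,0,1]]]'

```text
time: 43.08
tool_pos: [462.4, -430.0, 230.6]
orientation: [0.006, 0.713, 0.701, 0.008]
force: [-0.0, -0.8, 1.5]
finger_gap: -0.3
```

Request:
apply_moves --plan '[[[0,0,0.05,0,1],[0,0,0.05,0,1]]]'

```text
time: 43.32
tool_pos: [462.4, -430.0, 228.7]
orientation: [0.006, 0.713, 0.701, 0.008]
force: [-0.1, 0.9, 2.2]
finger_gap: 0.0
```

Request:
apply_moves --plan '[[[0,0,0.05,0,1],[0,0,0.05,0,1]]]'

```text
time: 43.58
tool_pos: [462.4, -430.0, 226.7]
orientation: [0.006, 0.713, 0.701, 0.008]
force: [-1.8, 0.7, 3.9]
finger_gap: -0.4
```

Request:
apply_moves --plan '[[[0,0,0.05,0,1],[0,0,0.06,0,1],[0,0,0.06,0,1]]]'

```text
time: 43.95
tool_pos: [462.4, -430.0, 225.4]
orientation: [0.007, 0.713, 0.701, 0.007]
force: [-2.0, 2.5, 11.5]
finger_gap: 0.2
```

```bash
python3 - <<'E'
from w import *
im=cam("scene"); save(im,"pics/s33.png"); im=wheel(20); save(im,"pics/t33.png")
E
python3 t.py 465 65 330 90 169
```

```text
tyre top mean [463.9  20.  146.5] 370 rect [array([464.1,  19.5]), array([30.7, 58.3]), np.float64(1.6)]
axle far [489.4  20.  112.4] 41 near [439.9  20.  111.4] 52
tip [ 465.8 -429.8   56.4]
shift u [12.378 -0.086 -6.825] turn u -0.117 | rows>= 9.05 | now [ 462.4 -430.   225.3] yaw 89.06 tilt 1.14 j6 0.72 F [-3.9  2.1 10.7] gap 0.2 t 44.05
```

View pics/s33.png

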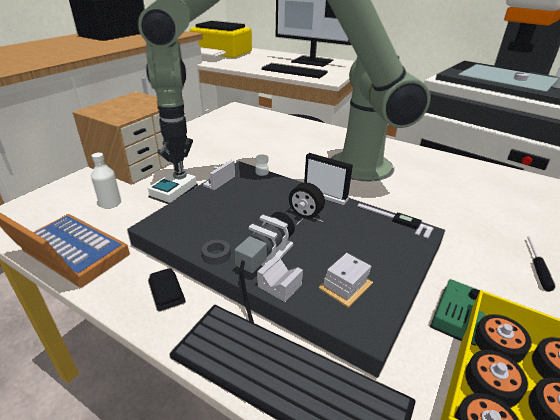

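Request:
apply_moves --plan '[[[0,0,-0.5,0,1],[0,0,-1.8,0,1],[0,0,-3.2,0,1],[0.8,0,-4.3,0,0],[2.2,0,-4.4,0,-0.2]]]'

```text
time: 44.68
tool_pos: [461.2, -343.4, 404.8]
orientation: [0.011, 0.714, 0.7, 0.008]
force: [1.3, -0.3, 0.1]
finger_gap: 35.7
```

Request:
apply_moves --plan '[[[1.4,0,0,0,-0.2],[2.9,0,0,0,-0.2],[4.4,0,0,0,-0.2],[5.9,0,0,0,-0.2],[7.4,0,0,0,-0.2]]]'

```text
time: 45.3
tool_pos: [466.7, -45.7, 403.5]
orientation: [0.011, 0.714, 0.7, 0.008]
force: [1.8, 0.0, -0.3]
finger_gap: 51.5
```

Request:
apply_moves --plan '[[[1.0,0,0,0,-0.2],[2.0,0,0,0,-0.2],[2.5,0,0,0,-0.2],[2.5,0,0,0,-0.2]]]'

```text
time: 45.8
tool_pos: [468.5, 55.5, 402.8]
orientation: [0.011, 0.713, 0.701, 0.008]
force: [0.4, 0.1, 0.5]
finger_gap: 51.3
```

```bash
python3 - <<'E'
from w import *
cam("scene");cam("scene")
E
python3 t.py 464.5 51 170 90 169
```

```text
tip [473.1  53.4 233.9]
shift u [-0.059 -0.256  1.592] turn u -0.136 | rows>= 1.03 | now [468.7  54.2 402.9] yaw 88.91 tilt 1.52 j6 1.55 F [ 0.3  0.1 -0.5] gap 51.5 t 45.9
```

Request:
apply_moves --plan '[[[-0.06,-0.26,0.6,-0.14,-0.2],[-0.06,-0.26,1.3,-0.14,-0.2],[-0.06,-0.26,1.59,-0.14,-0.2],[-0.06,-0.26,1.59,-0.14,-0.2]]]'

```text
time: 46.4
tool_pos: [459.8, 51.1, 338.6]
orientation: [0.01, 0.707, 0.707, 0.007]
force: [0.6, 0.2, 0.5]
finger_gap: 51.5
```

```bash
python3 - <<'E'
from w import *
cam("scene");im=cam("scene")
cv2.imwrite("pics/s34.png",cv2.resize(cv2.cvtColor(im["color"],cv2.COLOR_RGB2BGR)[130:270,250:400],None,fx=4,fy=4,interpolation=2))
im=cam("top")
cv2.imwrite("pics/t34.png",cv2.resize(cv2.cvtColor(im["color"],cv2.COLOR_RGB2BGR)[190:290,200:300],None,fx=6,fy=6,interpolation=2))
E
python3 t.py 464.5 51 92 90 169
```

```text
tip [465.2  50.7 171. ]
shift u [ 0.015 -0.072  1.974] turn u 0.001 | rows>= 1.26 | now [460.5  51.4 339.9] yaw 90.01 tilt 1.61 j6 1.52 F [ 0.3 -0.8  0.5] gap 51.5 t 46.55
```

View pics/s34.png

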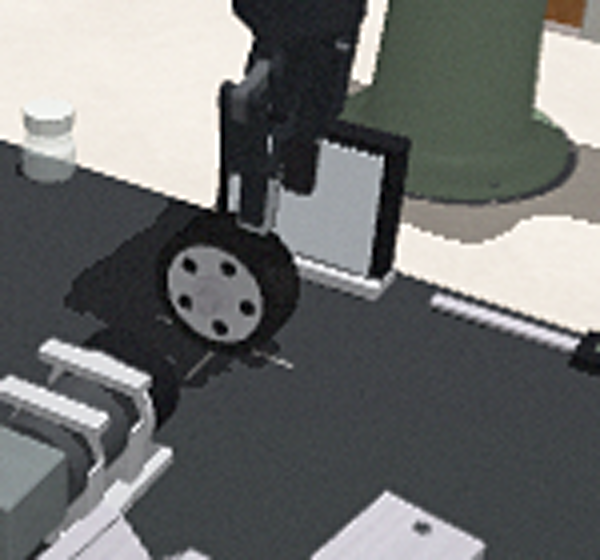

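View pics/t34.png

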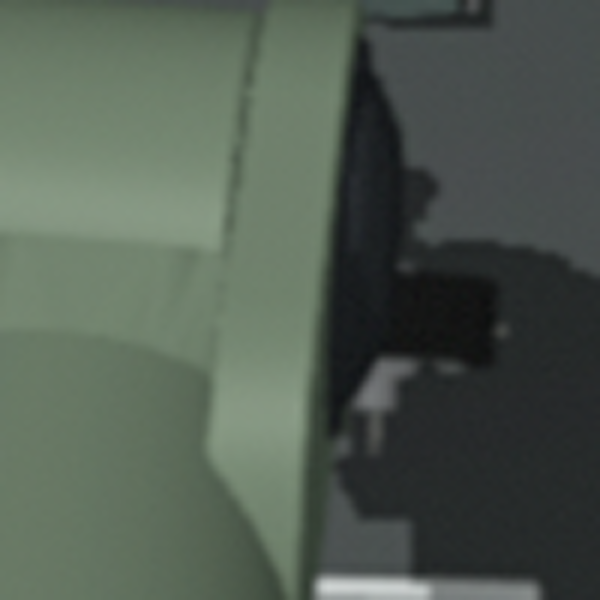

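Request:
apply_moves --plan '[[[0.03,-0.06,0.6,0,-0.2],[0.03,-0.06,1.2,0,-0.2],[0.03,-0.06,1.7,0,-0.2],[0.03,-0.06,1.93,0,-0.2],[0.03,-0.06,1.95,0,-0.2]]]'

```text
time: 47.18
tool_pos: [460.4, 52.3, 262.1]
orientation: [0.011, 0.707, 0.707, 0.008]
force: [0.8, 0.8, -0.6]
finger_gap: 51.4
```

```bash
python3 - <<'E'
from w import *
cam("scene");im=cam("scene")
cv2.imwrite("pics/s35.png",cv2.resize(cv2.cvtColor(im["color"],cv2.COLOR_RGB2BGR)[130:270,250:400],None,fx=4,fy=4,interpolation=2))
E
python3 t.py 464.5 -194 92 90 169
```

```text
tip [465.6  51.6  93.7]
shift u [-6.139 -0.03   0.068] turn u 0.001 | rows>= 3.93 | now [460.7  52.3 262.6] yaw 90.01 tilt 1.68 j6 1.53 F [ 0.1 -0.7 -0.6] gap 51.1 t 47.27
```

View pics/s35.png

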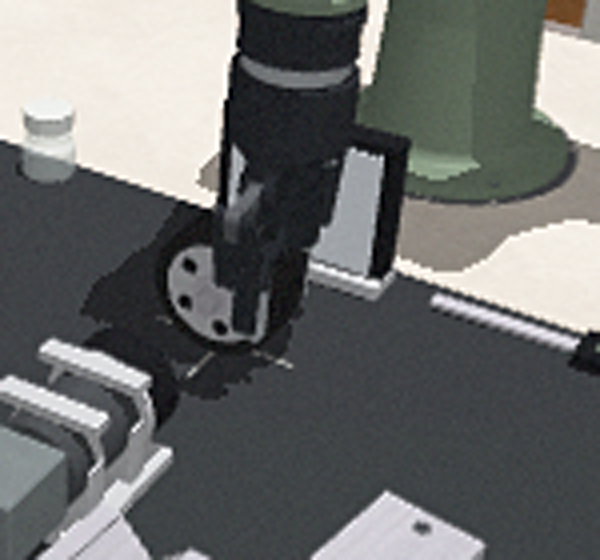

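Request:
apply_moves --plan '[[[-0.12,0,0,0,-0.2],[-0.24,0,0,0,-0.2],[-0.36,0,0,0,-0.2],[-0.54,0,0,0,-0.2],[-0.74,0,0,0,-0.2]]]'

```text
time: 47.9
tool_pos: [460.7, 22.1, 262.7]
orientation: [0.012, 0.707, 0.707, 0.009]
force: [-0.8, 0.4, -0.2]
finger_gap: 51.3
```

Request:
apply_moves --plan '[[[-0.2,0,0,0,-0.2],[-0.4,0,0,0,-0.2],[-0.6,0,0,0,-0.2],[-0.8,0,0,0,-0.2],[-1.0,0,0,0,-0.2]]]'

```text
time: 48.52
tool_pos: [460.7, -18.4, 262.9]
orientation: [0.012, 0.707, 0.707, 0.009]
force: [-0.7, 0.2, 0.5]
finger_gap: 51.3
```

Request:
apply_moves --plan '[[[-0.2,0,0,0,-0.2],[-0.4,0,0,0,-0.2],[-0.6,0,0,0,-0.2],[-0.8,0,0,0,-0.2],[-1.0,0,0,0,-0.2]]]'

```text
time: 49.15
tool_pos: [460.7, -58.9, 263.1]
orientation: [0.012, 0.707, 0.707, 0.009]
force: [-0.3, 0.5, -0.1]
finger_gap: 51.3
```

```bash
python3 - <<'E'
from w import *
im=cam("scene")
cv2.imwrite("pics/s36.png",cv2.resize(cv2.cvtColor(im["color"],cv2.COLOR_RGB2BGR)[120:260,190:340],None,fx=4,fy=4,interpolation=2))
im=cam("top")
cv2.imwrite("pics/t36.png",cv2.resize(cv2.cvtColor(im["color"],cv2.COLOR_RGB2BGR)[190:290,260:420],None,fx=5,fy=5,interpolation=2))
E
python3 t.py 464.5 -194 92 90 169
```

```text
tip [465.8 -60.   94.2]
shift u [-3.35 -0.03  0.07] turn u -0.007 | rows>= 2.14 | now [460.8 -59.2 263.1] yaw 89.94 tilt 1.69 j6 1.28 F [-0.3 -0.2  0.1] gap 51.1 t 49.25
```

View pics/s36.png

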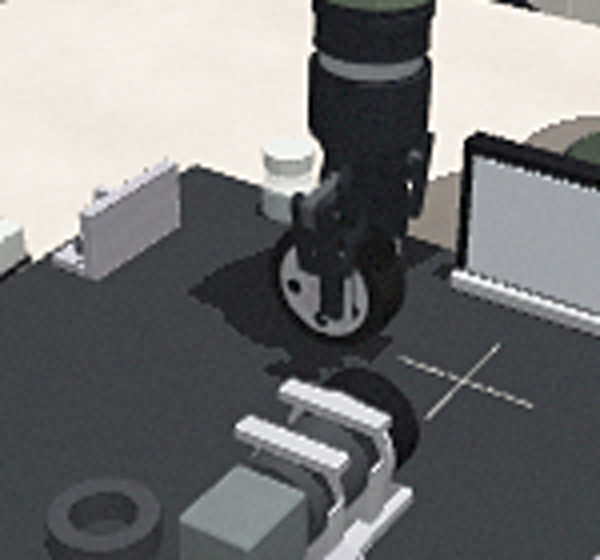

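View pics/t36.png

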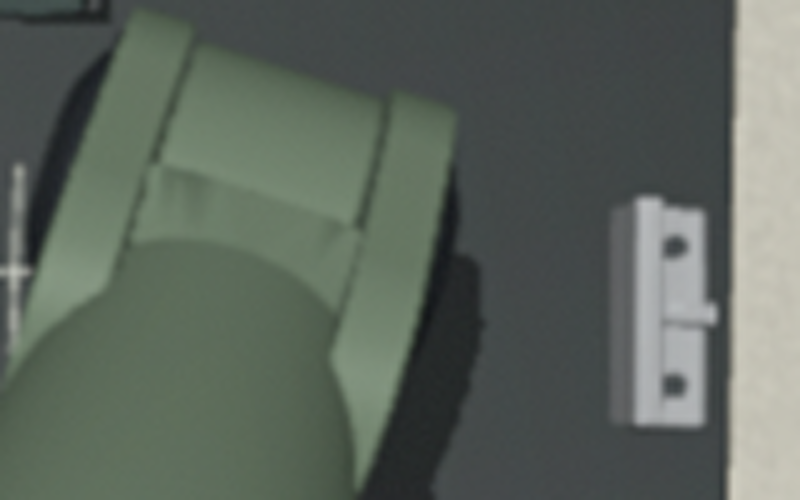

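Request:
apply_moves --plan '[[[-0.2,0,0,0,-0.2],[-0.4,0,0,0,-0.2],[-0.6,0,0,0,-0.2],[-0.8,0,0,0,-0.2],[-1.0,0,0,0,-0.2]]]'

```text
time: 49.88
tool_pos: [460.8, -99.8, 263.3]
orientation: [0.012, 0.707, 0.707, 0.009]
force: [0.0, 0.9, -0.6]
finger_gap: 51.3
```

Request:
apply_moves --plan '[[[-0.2,0,0,0,-0.2],[-0.4,0,0,0,-0.2],[-0.6,0,0,0,-0.2],[-0.8,0,0,0,-0.2],[-1.0,0,0,0,-0.2]]]'

```text
time: 50.5
tool_pos: [460.7, -140.3, 263.5]
orientation: [0.012, 0.707, 0.707, 0.009]
force: [0.1, 0.2, -0.1]
finger_gap: 51.2
```

Request:
apply_moves --plan '[[[-0.2,0,0,0,-0.2],[-0.4,0,0,0,-0.2],[-0.56,0,0,0,-0.2],[-0.68,0,0,0,-0.2],[-0.78,0,0,0,-0.2]]]'

```text
time: 51.12
tool_pos: [460.6, -171.8, 263.7]
orientation: [0.012, 0.707, 0.707, 0.009]
force: [0.4, -0.3, -0.5]
finger_gap: 51.3
```

```bash
python3 - <<'E'
from w import *
im=cam("scene")
cv2.imwrite("pics/s37.png",cv2.resize(cv2.cvtColor(im["color"],cv2.COLOR_RGB2BGR)[120:260,170:320],None,fx=4,fy=4,interpolation=2))
im=cam("top")
cv2.imwrite("pics/t37.png",cv2.resize(cv2.cvtColor(im["color"],cv2.COLOR_RGB2BGR)[190:290,300:420],None,fx=6,fy=6,interpolation=2))
E
python3 t.py 464.5 -194 92 90 169
```

```text
tip [ 465.7 -172.6   94.7]
shift u [-0.534 -0.03   0.07 ] turn u -0.011 | rows>= 0.35 | now [ 460.7 -171.8  263.6] yaw 89.92 tilt 1.7 j6 1.06 F [-0.2  0.5 -0.2] gap 51.3 t 51.23
```

View pics/s37.png

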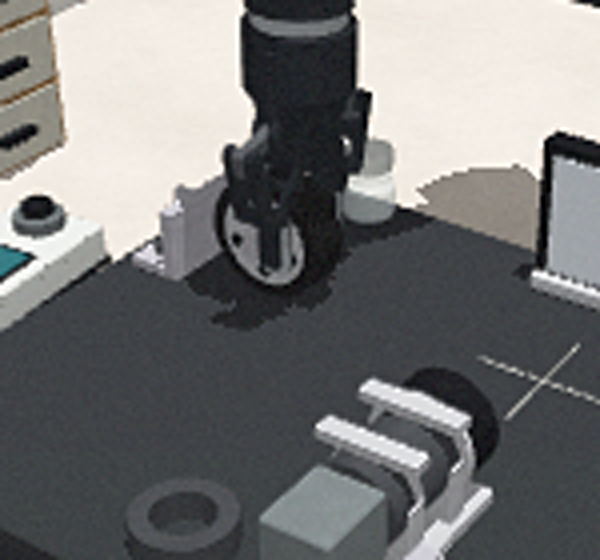

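View pics/t37.png

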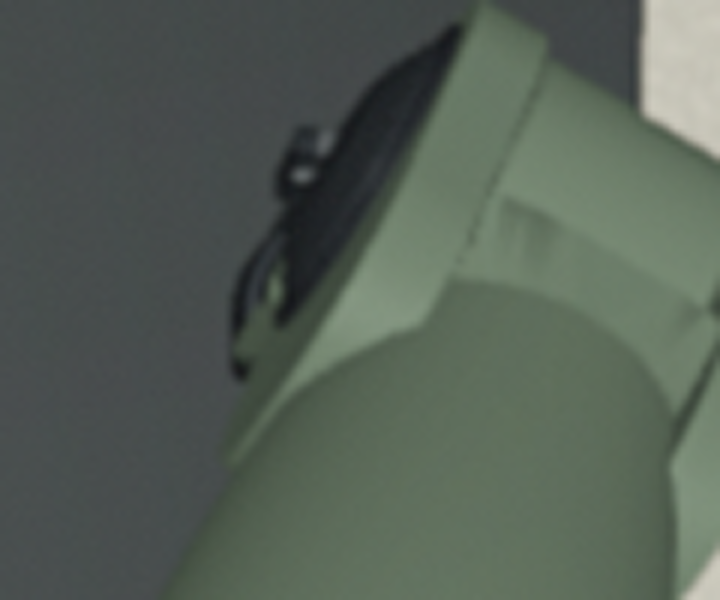

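Request:
apply_moves --plan '[[[-0.1,0,0,0,-0.2],[-0.19,0,0,0,-0.2],[-0.27,0,0,0,-0.2],[-0.34,0,0,0,-0.2],[-0.4,0,0,0,-0.2]]]'

```text
time: 51.85
tool_pos: [460.7, -188.0, 263.7]
orientation: [0.012, 0.708, 0.707, 0.009]
force: [-0.5, 0.4, -0.2]
finger_gap: 51.2
```

Request:
apply_moves --plan '[[[-0.04,0,0,0,-0.2],[-0.08,0,0,0,-0.2]]]'

```text
time: 52.1
tool_pos: [460.7, -191.3, 263.7]
orientation: [0.012, 0.708, 0.706, 0.009]
force: [-1.2, 0.2, -0.7]
finger_gap: 50.8
```

```bash
python3 t.py 464.5 -194 92 90 169
```

```text
tip [ 465.6 -192.1   94.8]
shift u [-0.046 -0.03   0.07 ] turn u -0.011 | rows>= 0.06 | now [ 460.7 -191.3  263.7] yaw 89.91 tilt 1.7 j6 1.03 F [-1.2  0.2 -0.7] gap 50.8 t 52.1
```

Request:
apply_moves --plan '[[[-0.04,0,0,0,-0.2],[-0.06,0,0,0,-0.2]]]'

```text
time: 52.35
tool_pos: [460.6, -193.2, 263.7]
orientation: [0.011, 0.707, 0.707, 0.01]
force: [0.4, 4.4, 1.8]
finger_gap: 51.4
```

Request:
apply_moves --plan '[[[-0.03,0,0,0,-0.2],[-0.05,0,0,0,-0.2]]]'

```text
time: 52.6
tool_pos: [460.5, -194.0, 263.7]
orientation: [0.01, 0.707, 0.707, 0.011]
force: [-0.0, 7.9, 4.2]
finger_gap: 51.4
```

```bash
python3 - <<'E'
from w import *
im=cam("scene")
cv2.imwrite("pics/s38.png",cv2.resize(cv2.cvtColor(im["color"],cv2.COLOR_RGB2BGR)[140:220,190:290],None,fx=7,fy=7,interpolation=2))
E
python3 t.py 464.5 -194 92 90 169
```

```text
tip [ 465.6 -193.6   94.8]
shift u [-0.009 -0.029  0.069] turn u -0.0 | rows>= 0.05 | now [ 460.5 -193.9  263.7] yaw 90.0 tilt 1.73 j6 1.02 F [0.6 7.5 4.4] gap 51.2 t 52.65
```

View pics/s38.png

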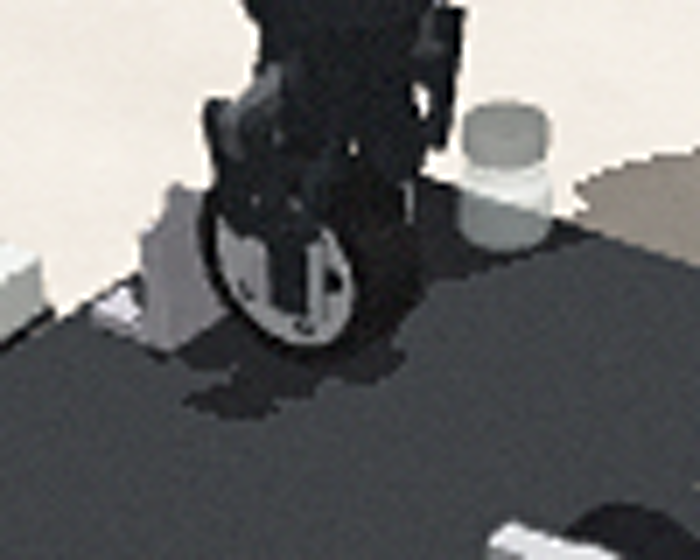

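Reaction force has built up to 7.9 N, so the wheel is against the stop at the tip y expected for it. I back off gently, rise and check.

Request:
apply_moves --plan '[[[0.04,0,0,0,-0.2],[0.1,0,0,0,-0.2],[0.25,0,0,0,-0.2],[0.4,0,0,0,-0.2],[0.4,0,0,0,-0.2]]]'

```text
time: 53.28
tool_pos: [460.4, -177.4, 263.7]
orientation: [0.01, 0.707, 0.707, 0.011]
force: [0.2, -0.1, 0.2]
finger_gap: 51.6
```

Request:
apply_moves --plan '[[[0,0,-0.4,0,-0.2],[0,0,-1.2,0,-0.2],[0,0,-2.2,0,-0.2],[0,0,-3.2,0,-0.2],[0,0,-3.5,0,-0.2]]]'

```text
time: 53.9
tool_pos: [456.8, -178.1, 406.2]
orientation: [0.012, 0.707, 0.707, 0.012]
force: [-0.2, -0.3, -0.4]
finger_gap: 51.8
```

Request:
apply_moves --plan '[[[1.2,0,0,0,-0.2],[2.6,0,0,0,-0.2],[4.0,0,0,0,-0.2],[4.8,0,0,0,-0.2],[5.0,0,0,0,-0.2]]]'

```text
time: 54.52
tool_pos: [456.2, 23.5, 405.1]
orientation: [0.012, 0.706, 0.708, 0.011]
force: [-0.7, -0.4, -0.9]
finger_gap: 51.4
```

```bash
python3 - <<'E'
from w import *
cam("scene");im=wheel(-213)
save(im,"pics/t39.png")
cv2.imwrite("pics/t39c.png",cv2.resize(cv2.cvtColor(im["color"],cv2.COLOR_RGB2BGR)[210:280,330:430],None,fx=8,fy=8,interpolation=2))
im=cam("scene"); save(im,"pics/s39.png")
cv2.imwrite("pics/s39c.png",cv2.resize(cv2.cvtColor(im["color"],cv2.COLOR_RGB2BGR)[140:220,190:290],None,fx=7,fy=7,interpolation=2))
E
python3 t.py 464.5 -194 92 90 169
```

```text
tyre top mean [ 463.3 -210.9  146.3] 377 rect [array([ 463.8, -212.9]), array([30.7, 56.9]), np.float64(1.4)]
axle far [ 484.9 -247.   113.6] 138 near [ 437.1 -253.4  112.2] 225
tip [462.2  21.4 236.6]
shift u [-5.381 -0.066  3.621] turn u 0.005 | rows>= 4.15 | now [456.7  21.6 405.5] yaw 90.04 tilt 1.89 j6 1.45 F [-0.4  0.7 -0.2] gap 51.6 t 54.67
```

View pics/t39c.png

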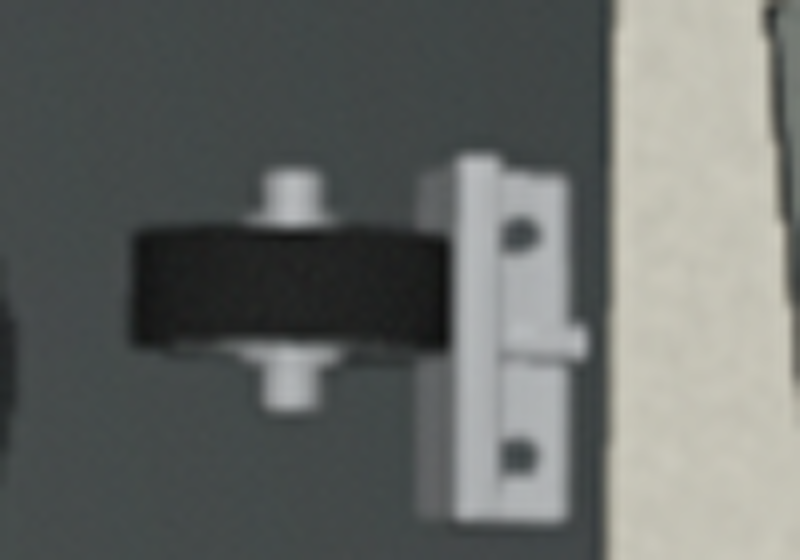

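View pics/s39.png

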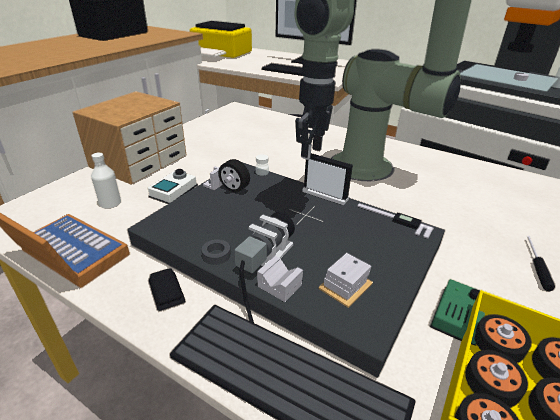

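View pics/t39.png

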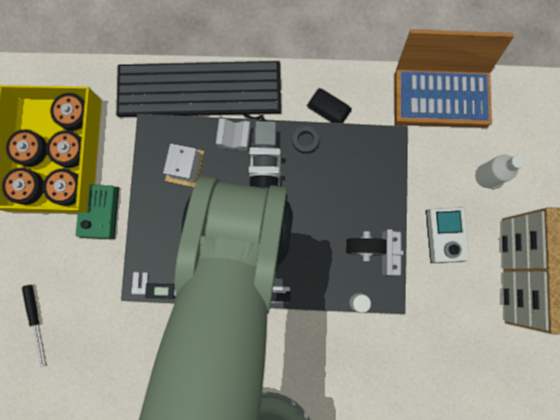

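```bash
python3 - <<'E'
from w import *
im=cam("top")
print(atz(im,[(366.75,210+170/8),(366.4,210+408/8)],113).round(1))
for p in plates(im,114): 
  if p[0][1]>190 and 600<p[0][0]<700:print(*p)
cv2.imwrite("pics/p40.png",cv2.resize(cv2.cvtColor(im["color"],cv2.COLOR_RGB2BGR)[130:200,145:225],None,fx=8,fy=8,interpolation=2))
im=cam("scene")
cv2.imwrite("pics/p41.png",cv2.resize(cv2.cvtColor(im["color"],cv2.COLOR_RGB2BGR)[240:315,310:385],None,fx=8,fy=8,interpolation=2))
E
```

```text
[[ 496.3 -213.3  113. ]
 [ 430.2 -212.8  113. ]]
[643.2 213.8  76.3  61.6  -9.4] [179. 161.]
```

View pics/p40.png

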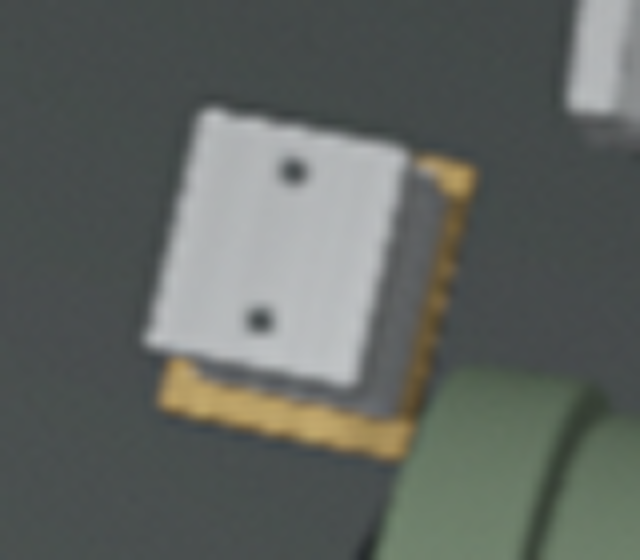

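View pics/p41.png

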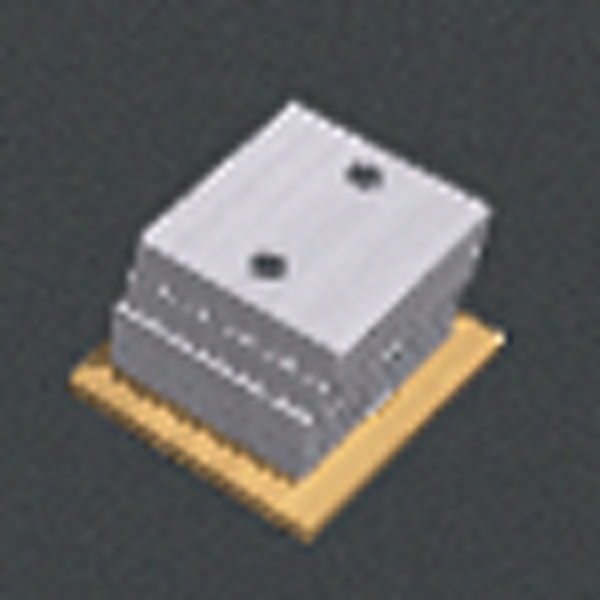

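```bash
python3 - <<'E'
from w import *
im=cam("top")
q=np.array([(205,108),(410,150),(360,388),(148,345),(293,171),(259,320)])/8+[145,130]-0.5+0.0625
Q=atz(im,q,114); print(Q.round(1), Q[:4].mean(0), Q[4:].mean(0))
b=np.array([(476,160),(405,458),(160,405)])/8+[145,130]-0.4
B=atz(im,b,66);print(B.round(1), (B[0]+B[2])/2)
im=cam("scene")
q=np.array([(295,100),(492,212),(342,355),(143,238)])/8+[310,240]-0.44
print(atz(im,q,114).mean(0))
q=np.array([(70,378),(310,540),(503,338)])/8+[310,240]-0.44
B=atz(im,q,[66]*3 if 0 else 66);print((B[0]+B[2])/2)
E
```

```text
[[685.9 236.2 114. ]
 [675.1 177.  114. ]
 [605.9 187.7 114. ]
 [616.6 248.4 114. ]
 [668.1 210.1 114. ]
 [624.7 217.3 114. ]] [645.88259778 212.33068777 114.        ] [646.40138307 213.68983166 114.        ]
[[685.3 166.5  66. ]
 [594.7 183.1  66. ]
 [608.7 256.4  66. ]] [647.01021502 211.4318016   66.        ]
[645.48975404 214.91916019 114.        ]
[645.34102675 213.21429412  66.        ]
```

The top plate and the board agree within about 2 mm in both cameras. The wheel centre is at (463.3, -213), against the stop face at y = -258.6. The arm is clear, so I hand in.

```bash
python3 -c "
from workcell import robot
print(robot.hand_in())"
```

```text
the job is handed in; nothing more can be done
None
```

The job is handed in, at about 55 s of the 210 s allowed. No verdict is reported.

**What I did**
- **Plates:** Four plates were present, and I stacked them on the wooden board.
- **Gauge:** I rolled the wheel by pushing both axle ends, and left it standing by itself about 1 mm from the cross with its axle along the lens.
- **Data key:** I pressed the key fully, twice.
- **Stop:** I rolled the wheel on until it touched the end stop, then lifted the arm clear.

**Last checks**
- **Pile:** The top plate is within about 2 mm and 1° of the board's centre and long side. The plates lie flat, with visible steps of 1–3 mm between layers.
- **Wheel:** It is upright about 45 mm from the stop face and 12 mm off the stop's middle, with its axle in line with the face to within about 0.5°.
- **Bench:** In the last pictures the other things are where they were, the key is back up and the arm touches nothing.

**What failed or disagreed**
- **Plate grasps:** My first grip on the second plate slid over its top and shifted it a few millimetres, so I grasped it again lower down. I also re-gripped the first plate before lifting it.
- **Key height:** The depth readings put the key top at about 58–59 mm, against the stated 54 mm. The second press showed a light spring, then a hard stop about 6 mm down, so I take it as fully pressed. I had no reading of its travel.
- **Gripper tilt:** It drifted to about 1.9° during the run, and I allowed for this in the moves.

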